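Count the clamp nuts on the bench scale

ROBOT

A 7-joint arm with a two-finger parallel gripper is mounted at the origin on the work surface. World frame = base frame: x ahead of the robot, y to its left, z up, the work surface at z = 0. Lengths are in m, angles in degrees, forces in N, time in s.
With the tool pointing down it reaches from about 0.425 to 0.875 m from the base axis. Payload 4.7 kg.
Tool frame: the origin (TCP) lies at the centre of the arm's flange, where the gripper is bolted on; the fingertips stand 182 mm ahead of it and the grasp point (between the pads) lies 164 mm ahead of it (env.grip_depth is the distance from the TCP to the grasp point, in m); z points along the fingers, y is the line along which they close (so a half turn about z gives the same grasp; the last joint's range is limited). The gripper opens to 87 mm and grips with 3 to 60 N. Pads are 19 mm wide; open, the fingers measure 117 mm over their backs; the gripper's body (75 mm by 190 mm) begins 51 mm behind the grasp point.
Start: joints at [77.928, 18.392, -4.016, 83.108, 1.295, 78.541, -3.26], TCP at [0.145, -0.634, 0.405] pointing down, gripper open.
Joint ranges: [-163.93, 163.93], [-17.29, 119.83], [-79.2, 71.16], [3.27, 140.29], [-89.18, 269.18], [5.43, 117.66], [-154.24, 154.24]. Speed limits (degrees/s): [147.25, 147.25, 180, 180, 180, 180, 180].

INTERFACE

Orientations are given as [roll, pitch, yaw] about the fixed x, y, z axes, in that order (R = Rz(yaw) Ry(pitch) Rx(roll)).
In Python, from cell import env gives the robot as it stands. The module is installed in compiled form; this text tells all that it offers.
- The arm moves only by the tool send_rows, never from a script. Its arguments are lists of equal length, an entry for each row: "xyz": the shift along the tool's x, y, z in m, a list of three; "rotation": the turn, a rotation vector about the tool's x, y, z in rad, a list of three; "jaw": the opening, from 0 (shut) to 1 (fully open). A call has 1 to 20 rows; each row shifts and turns the commanded pose from where the row before left it, along the tool's axes as they then stand; what a row does not reach is not made up. A row lasts 1/10 s, in which the tool goes at most 50 mm and 8.59 degrees, less where a joint would pass 70% of its speed; a pose out of reach is approached as far as the arm can. A call is refused whole if a number of a shift passes 0.05 or a number of a turn 0.15, either way. A call with a gripper value outside its range is refused whole. The fingers move at their own pace and stop on an object; "newtons" is the grip in N (left out, the last holds). Time passes only in rows, so rows that do not move let the fingers close. It gives the time, the measured TCP pose, the force, the opening and the grip force at its end, in the units of the state.
- env.get_obs(): the state, without advancing time (a new reading comes with each control period).
- env.read_camera(name): name is "side" or "top"; returns a dict with "image" (384x512x3 uint8, blue, green, red), "fx", "fy", "cx", "cy" (pixels), "R" (3x3) and "t" (3): a world point X has camera coordinates R X + t. Camera axes: x right, y down, z forward; pixel columns grow to the right and rows downward; lengths in m; the calibration is good to about 2 mm. A picture is of the moment at which its call begins. There is no depth.
- env.sign_off(): hands the job in; it is judged then, once.
The state is a dict: "time_s": time; "qpos": joint angles; "joint_velocities": joint speeds; "effort": joint torques, N m; "tool_pos": TCP position; "tool_rot": TCP orientation; "force": force on the tool from outside, world axes, zero at the start; "wrist_torque": the same for the moment, N m; "grip_width": finger opening in m; "grasp_force": force on a finger pad.
Only numpy, scipy, OpenCV 4.12 (cv2) and the standard library are available. Lean on these libraries where they do the work, as an engineer would, in place of code of your own. Each camera call takes 0.05 s, during which the arm holds its last target. There are 200 camera calls.

TASK

Count the die holder's clamp nuts on the counting scale: first take the brass finger stop out of the scale's pan and lay it on the bench, and with the pan empty push the tare key (the one in the round well) fully down with the tip of the pin punch. Then pour all the nuts out of the cup into the pan, add the nuts that lie loose on the bench, and only when every nut is in the pan push the store key (in the square well) fully down with the punch. At the end the nuts stay in the pan, the cup stands upright on the bench and the punch upright in its holder; do not disturb the other tooling on the bench.

Things in the scene. Friction and masses are not known exactly. Their poses are not given: they have to be found in the camera images.
- scale: grey bench counting scale, fixed to the bench, 250 (its x) x 190 (its y) x 42 mm housing; origin under its centre on the bench. Its key panel lies at its -x end (towards the robot at yaw 0): a plate 66 x 186 mm, centred 92 mm from the origin, top 54 mm above the bench. Its parts pan takes up the +x part.
- pan_in (a point): centre of the inner floor of the scale's open stainless pan, 55 mm above the bench; axes as the scale's. The pan is round, 150 mm across outside at the floor and 164 mm at the rim, walls 3 mm thick; the rim is 33 mm above this inner floor (88 mm above the bench).
- tare_key_top (a point): centre of the top of the tare key: round black cap, 13 mm across, in a ROUND well 17 mm across in the key panel, at the scale's (-92, -58) mm; the top lies 3 mm below the panel's surface, 51 mm above the bench, and moves down when pressed
- tare_key (a joint): travel of the tare key in m: 0 up, 0.004 fully down; a return spring needs 1.2 N to start and 3.6 N to reach the bottom; counts as pressed beyond 0.003
- store_key_top (a point): centre of the top of the store key: square black cap, 13 x 13 mm, in a SQUARE well 17 x 17 mm in the key panel, at the scale's (-92, +58) mm; height and recess as the tare key's
- store_key (a joint): travel of the store key in m, spring and range as for the tare key
- holder: dark steel holder for the pin punch, fixed to the bench: block 50 x 50 mm, 58 mm high, origin under its centre. An upright square hole 17 x 17 mm runs down from the top to a ledge 30 mm above the bench; below the ledge a square hole 9.5 x 9.5 mm takes the punch's tip. Sides of hole and block are parallel to its x and y.
- punch: steel pin punch, 110 mm long, 95 g, upright in the holder, tip down. Origin at the tip's end, z along the punch away from the tip: 0 to 28 mm a round tip 6 mm across; 28 to 110 mm a square shank 12 x 12 mm, sides parallel to its x and y. In the holder the shank's shoulder sits on the ledge, 54 mm of shank stand above the block, the tip is on the holder's axis 2 mm above the bench.
- cup: open square aluminium parts cup, 60 x 60 mm outside and 68 mm high, straight upright sides parallel to its x and y, walls and floor 3 mm thick, 140 g empty; origin under its centre, z up through the mouth (the rim is at z = 68 mm). It stands upright on the bench with 4 to 6 nuts in it.
- stop_a: brass finger stop, 140 g, lying in the scale's pan at the start: body 42 (x) x 20 (y) x 18 mm high with a lower nose 22 x 14 x 8 mm at its +x end; 64 mm long in all, origin at the underside, 32 mm from the body's rear end (the body's middle is at x = -11 mm). Grip it across y over the body.
- stop_b: a second, identical finger stop lying on the bench: not part of the job, leave it where it is
- segment: steel punch segment lying on the bench, 60 (x) x 89 mm (y from -36 to +53) x 24 mm, origin at the underside: leave it where it is
- mallet: mallet head with yellow nylon faces lying on the bench, 43 mm thick, 74 mm long along its x, origin at the underside: leave it where it is
- nut1: steel M12 hex nut, 18 mm across flats, 20.8 mm across corners, 10.8 mm high, 17 g; origin at the centre of one flat face, z through the bore, flats square to its y and at 60 degrees from it; in the cup at the start
- nut2: steel M12 hex nut, 18 mm across flats, 20.8 mm across corners, 10.8 mm high, 17 g; origin at the centre of one flat face, z through the bore, flats square to its y and at 60 degrees from it; in the cup at the start
- nut3: steel M12 hex nut, 18 mm across flats, 20.8 mm across corners, 10.8 mm high, 17 g; origin at the centre of one flat face, z through the bore, flats square to its y and at 60 degrees from it; in the cup at the start
- nut4: steel M12 hex nut, 18 mm across flats, 20.8 mm across corners, 10.8 mm high, 17 g; origin at the centre of one flat face, z through the bore, flats square to its y and at 60 degrees from it; in the cup at the start (None if absent this time)
- nut5: steel M12 hex nut, 18 mm across flats, 20.8 mm across corners, 10.8 mm high, 17 g; origin at the centre of one flat face, z through the bore, flats square to its y and at 60 degrees from it; in the cup at the start (None if absent this time)
- nut6: steel M12 hex nut, 18 mm across flats, 20.8 mm across corners, 10.8 mm high, 17 g; origin at the centre of one flat face, z through the bore, flats square to its y and at 60 degrees from it; in the cup at the start (None if absent this time)
- nut7: steel M12 hex nut, 18 mm across flats, 20.8 mm across corners, 10.8 mm high, 17 g; origin at the centre of one flat face, z through the bore, flats square to its y and at 60 degrees from it; lying flat, loose on the bench at the start (None if absent this time)
- nut8: steel M12 hex nut, 18 mm across flats, 20.8 mm across corners, 10.8 mm high, 17 g; origin at the centre of one flat face, z through the bore, flats square to its y and at 60 degrees from it; lying flat, loose on the bench at the start (None if absent this time)
- nut9: steel M12 hex nut, 18 mm across flats, 20.8 mm across corners, 10.8 mm high, 17 g; origin at the centre of one flat face, z through the bore, flats square to its y and at 60 degrees from it; lying flat, loose on the bench at the start (None if absent this time)
- nut10: steel M12 hex nut, 18 mm across flats, 20.8 mm across corners, 10.8 mm high, 17 g; origin at the centre of one flat face, z through the bore, flats square to its y and at 60 degrees from it; lying flat, loose on the bench at the start (None if absent this time)
- nut11: steel M12 hex nut, 18 mm across flats, 20.8 mm across corners, 10.8 mm high, 17 g; origin at the centre of one flat face, z through the bore, flats square to its y and at 60 degrees from it; lying flat, loose on the bench at the start (None if absent this time)

How it is judged (in metres and radians):
On the way, in this order (a step that is already met when the one before it is completed fails the run):
1. with the finger stop and all nuts out of the pan, the tare key is pushed more than 3 mm down with the punch's tip (value of joint tare_key above 0.003 m and distance between punch and tare_key_top below 0.008 m and horizontal distance between each of nut1, nut2, nut3, nut4, nut5, nut6, nut7, nut8, nut9, nut10, nut11, stop_a and pan_in above 0.09 m), for 0.1 s.
2. the cup is tipped over (beyond 1.5 rad) close over the pan, the centre of its base within 140 mm of the pan's centre line and less than 300 mm above the bench (angle between cup's own z axis and vertical above 1.5 rad and horizontal distance between cup and pan_in below 0.14 m and height (world z) of cup below 0.3 m), for 0.2 s.
3. with every nut in the pan, the store key is pushed more than 3 mm down with the punch's tip (value of joint store_key above 0.003 m and distance between punch and store_key_top below 0.008 m and horizontal distance between each of nut1, nut2, nut3, nut4, nut5, nut6, nut7, nut8, nut9, nut10, nut11 and pan_in below 0.078 m and height (world z) of nut1 between 0.049 and 0.1 m and height (world z) of nut2 between 0.049 and 0.1 m and height (world z) of nut3 between 0.049 and 0.1 m and height (world z) of nut4 between 0.049 and 0.1 m and height (world z) of nut5 between 0.049 and 0.1 m and height (world z) of nut6 between 0.049 and 0.1 m and height (world z) of nut7 between 0.049 and 0.1 m and height (world z) of nut8 between 0.049 and 0.1 m and height (world z) of nut9 between 0.049 and 0.1 m and height (world z) of nut10 between 0.049 and 0.1 m and height (world z) of nut11 between 0.049 and 0.1 m), for 0.1 s.
At the end, for the whole second after the job is handed in: every nut at rest in the pan, within 78 mm of its centre and 45 mm of its floor; the finger stop from the pan on the bench; the cup on the bench, tilt below 0.1 rad; the punch down in its holder: tip within 6 mm of the holder's axis and 8 mm of the bench, tilt below 0.12 rad (horizontal distance between each of nut1, nut2, nut3, nut4, nut5, nut6, nut7, nut8, nut9, nut10, nut11 and pan_in below 0.078 m and height (world z) of nut1 between 0.049 and 0.1 m and height (world z) of nut2 between 0.049 and 0.1 m and height (world z) of nut3 between 0.049 and 0.1 m and height (world z) of nut4 between 0.049 and 0.1 m and height (world z) of nut5 between 0.049 and 0.1 m and height (world z) of nut6 between 0.049 and 0.1 m and height (world z) of nut7 between 0.049 and 0.1 m and height (world z) of nut8 between 0.049 and 0.1 m and height (world z) of nut9 between 0.049 and 0.1 m and height (world z) of nut10 between 0.049 and 0.1 m and height (world z) of nut11 between 0.049 and 0.1 m and height (world z) of stop_a below 0.02 m and linear speed of each of stop_a, nut1, nut2, nut3, nut4, nut5, nut6, nut7, nut8, nut9, nut10, nut11, cup below 0.02 m/s and angle between cup's own z axis and vertical below 0.1 rad and height (world z) of each of cup, punch below 0.008 m and horizontal distance between punch and holder below 0.006 m and angle between punch's own z axis and vertical below 0.12 rad); the robot touches nothing.
It fails at once if the store key is pushed while a nut from the cup is not yet in the pan (value of joint store_key above 0.003 m and horizontal distance between any of nut1, nut2, nut3, nut4, nut5, nut6 and pan_in above 0.078 m).
It fails at once if the tare key is pushed while anything lies in the pan (value of joint tare_key above 0.003 m and horizontal distance between any of nut1, nut2, nut3, nut4, nut5, nut6, nut7, nut8, nut9, nut10, nut11, stop_a and pan_in below 0.078 m).
It fails at once if the other finger stop, the punch segment or the mallet head is moved more than 25 mm (distance of any of stop_b, segment, mallet from where it was at the start of the episode above 0.025 m).
Of nut4, nut5, nut6 only 1 to 3 are there at a start; the rules pass over those that are not, and their reading is None.
Of nut7, nut8, nut9, nut10, nut11 only 3 to 4 are there at a start; the rules pass over those that are not, and their reading is None.
At some moment in a run one of cup, nut7, nut8, nut9, nut10, nut11 may be knocked a few centimetres aside while the robot is not near it.
It also fails if it takes over 200 s, if anything falls off the work surface, if the arm or the gripper's body presses on something with over 40 N, if the wrist force passes 120 N, or if a joint passes its speed limit or range.

## Working session

There is one attempt and no reset: what is moved stays moved. The work goes in short steps, Python scripts to look and compute and a tool call to move; the robot and the scene stay as the last step left them, time stands still between calls to the robot, and variables do not carry over. Pictures are saved under pics/ and viewed, at most 14 in all, crops included, and the job is handed in when it is done.

Besides the shell and the picture viewer there is one more tool, called after "Call:" as name(argument=value, ...) on one line, values as JSON. send_rows: Moves the arm, as the interface text tells. Its arguments: {"type":"object","properties":{"xyz":{"type":"array"},"rotation":{"type":"array"},"jaw":{"type":"array"},"newtons":{"type":"number"}},"required":["xyz","rotation","jaw"]}

```bash
mkdir -p pics
cat > h.py <<'E'
import numpy as np, cv2
from cell import env
def snap(name,fn,crop=None,scale=1):
    c=env.read_camera(name); im=c["image"]
    if crop: x0,y0,x1,y1=crop; im=im[y0:y1,x0:x1]
    if scale!=1: im=cv2.resize(im,None,fx=scale,fy=scale,interpolation=cv2.INTER_CUBIC)
    cv2.imwrite("pics/"+fn,im); return c
def px2w(c,u,v,z):
    R=np.array(c["R"]);t=np.array(c["t"])
    d=R.T@np.array([(u-c["cx"])/c["fx"],(v-c["cy"])/c["fy"],1]);o=-R.T@t
    return o+d*(z-o[2])/d[2]
def w2px(c,X):
    p=np.array(c["R"])@np.array(X)+np.array(c["t"])
    return np.array([c["fx"]*p[0]/p[2]+c["cx"],c["fy"]*p[1]/p[2]+c["cy"]])
E
python3 - <<'E'
from h import *
for n in("top","side"):
    c=snap(n,n+"0.png",scale=1.5); R=np.array(c["R"]);print(n,c["fx"],c["cx"],c["cy"],R.round(3).tolist(),(-R.T@np.array(c["t"])).round(3))
o=env.get_obs();print(o)
E
```

```text
top 465.04258405085585 251.46255304294073 194.52652453373796 [[0.084, -0.996, -0.004], [-0.973, -0.081, -0.215], [0.214, 0.022, -0.977]] [0.33  0.025 1.084]
side 353.5607529773312 250.62514130238876 186.0465412901698 [[-0.955, -0.298, 0.014], [-0.219, 0.668, -0.712], [0.203, -0.682, -0.702]] [0.368 0.626 0.688]
{'time_s': 0.1, 'qpos': array([77.92837269, 18.43444952, -4.01313582, 83.16814963,  1.29527357,
       78.5423078 , -3.25783742]), 'joint_velocities': array([-0.03563852, -0.10116674, -0.01814657, -0.20426774,  0.06691141,
       -0.08446173, -0.06973421]), 'effort': array([-2.72259849e-04, -4.92572773e+01, -4.05872539e-01, -3.13400888e+01,
       -6.40078518e-02,  3.94184003e-02,  8.00581847e-05]), 'tool_pos': array([ 0.14478811, -0.63347522,  0.40377233]), 'tool_rot': array([-1.79900332e+02,  6.58287337e-03,  1.28811766e+01]), 'force': array([-0.86801931, -0.3087628 ,  0.70610757]), 'wrist_torque': array([-0.02096376,  0.04965235, -0.02741116]), 'grasp_force': 0.0, 'grip_width': 0.08728151109715074}
```

View pics/top0.png

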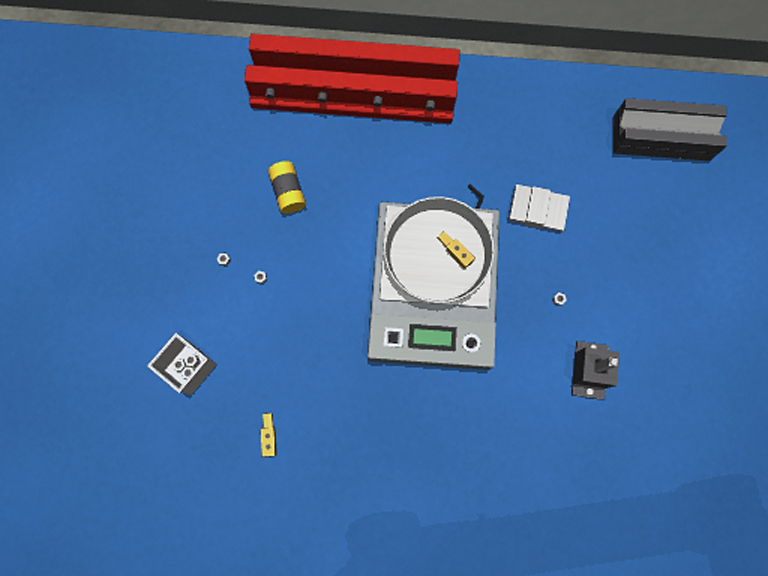

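View pics/side0.png

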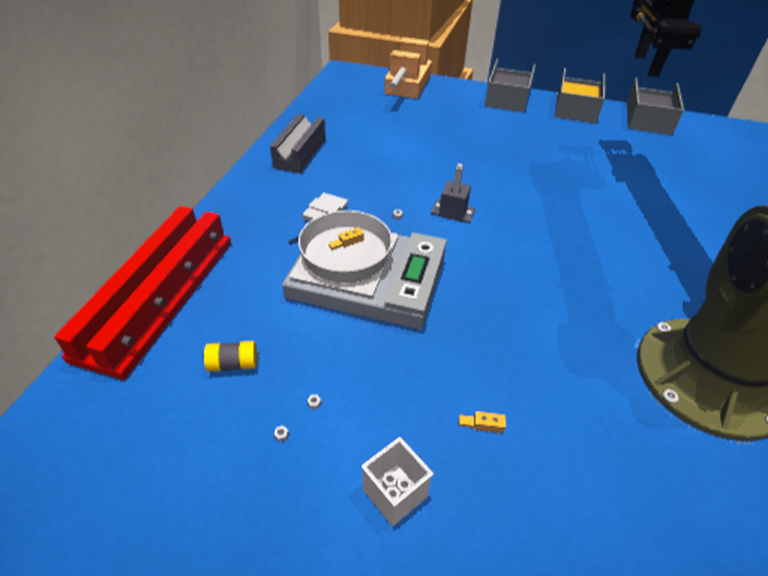

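The top view shows the scale at about (435,285) in the 1.5x picture. Loose nuts are at (223,259), (260,277) and (560,299), the cup at (182,364), the holder at (597,367), stop_a in the pan at (457,250) and stop_b at (268,437). The side view agrees. I'll take enlarged crops next.

Run:
```python
from h import *
snap("top","cA.png",(240,125,430,275),4)
snap("top","cB.png",(90,160,220,310),4)
```

```text
(no output)
```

View pics/cA.png

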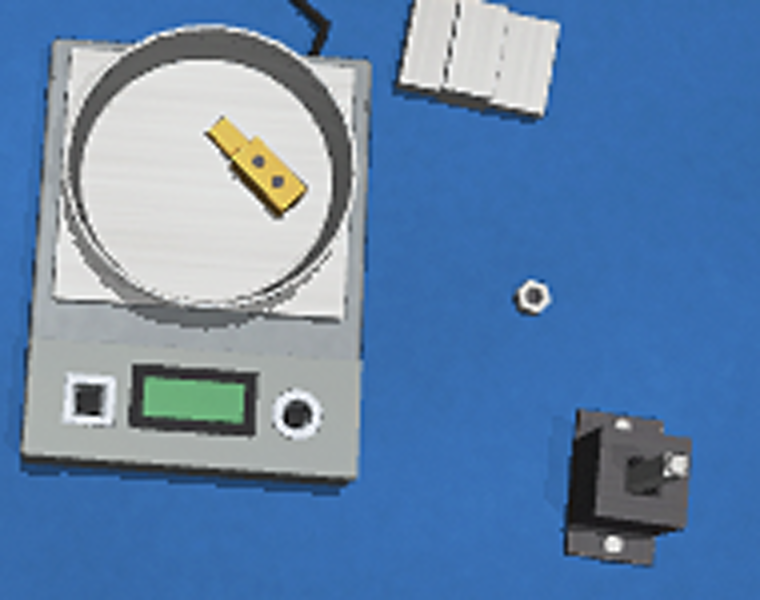

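View pics/cB.png

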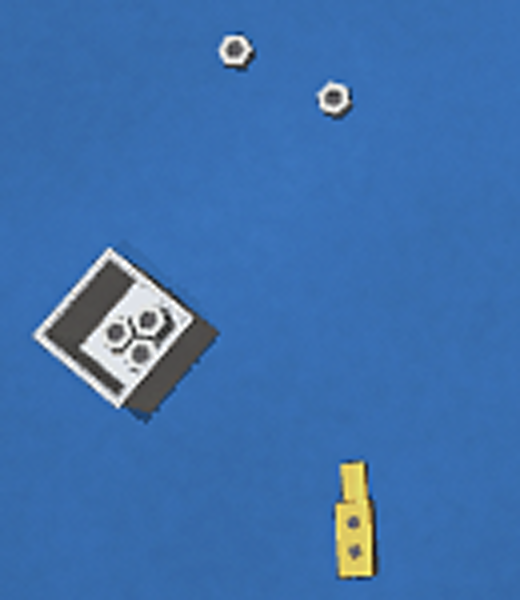

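In crop A, the tare well is at (297,412), the store key at (90,399), and the stop_a body runs (258,137) to (285,212) with its nose tip at about (214,125). The nut is at (534,297), the holder top is centred at about (643,480), and the punch top is at (677,464). In crop B, the nuts are at (235,50) and (334,98), and the cup rim corners are (110,249), (194,319), (121,406) and (35,335).

Run:
```python
from h import *
c=env.read_camera("top")
def A(u,v,z): return px2w(c,(u+.5)/4-.5+240,(v+.5)/4-.5+125,z)[:2]
def B(u,v,z): return px2w(c,(u+.5)/4-.5+90,(v+.5)/4-.5+160,z)[:2]
t=A(297,412,.0525);s=A(90,399,.0525);d=s-t
yaw=np.arctan2(-d[0],d[1]);print("tare",t,"store",s,np.linalg.norm(d),"yaw",np.degrees(yaw))
ex=np.array([np.cos(yaw),np.sin(yaw)]);org=(t+s)/2+.092*ex
print("origin",org,"rim c",A(210,167,.088),"rim offset",(A(210,167,.088)-org)@ex)
h=np.array([A(*p,.058) for p in[(601,432),(691,440),(684,530),(595,516)]])
print("holder",h.mean(0),[np.linalg.norm(h[i]-h[i-1]).round(4) for i in range(4)],np.degrees([np.arctan2(*(h[0]-h[3])[::-1]),np.arctan2(*(h[1]-h[2])[::-1])]), "punchtop",A(677,464,.112))
print("nuts",A(534,297,.0108),B(235,50,.0108),B(334,98,.0108))
b=np.array([A(*p,.073) for p in[(258,137),(307,182),(285,212),(236,164)]]);print("stopbody",b.mean(0),[np.linalg.norm(b[i]-b[i-1]).round(4) for i in range(4)]);n=A(214,125,.063);d=n-b.mean(0);print("nose",n,np.degrees(np.arctan2(d[1],d[0])), A(268,171,.073))
q=np.array([B(*p,.068) for p in[(110,249),(194,319),(121,406),(35,335)]]);e=[q[i]-q[i-1] for i in range(4)]
print("cup",q.mean(0),[np.linalg.norm(k).round(4) for k in e],[np.degrees(np.arctan2(k[1],k[0])).round(1)%90 for k in e])
```

```text
tare [ 0.49199885 -0.09706458] store [0.48963816 0.01872491] 0.11581354827252986 yaw 1.1679682171429842
origin [ 0.58279939 -0.03729456] rim c [ 0.61937963 -0.03713898] rim offset 0.036575808411035485
holder [ 0.46973907 -0.2881558 ] [np.float64(0.0468), np.float64(0.0497), np.float64(0.0501), np.float64(0.0488)] [-2.84883056 -3.78909102] punchtop [ 0.47187402 -0.28937771]
nuts [ 0.57840735 -0.23716541] [0.5990652  0.29938004] [0.57467367 0.23683311]
stopbody [ 0.62273264 -0.07279914] [np.float64(0.0204), np.float64(0.0377), np.float64(0.0216), np.float64(0.0388)]
nose [ 0.65173095 -0.03933981] 49.08539804418823 [ 0.62412288 -0.07077324]
cup [0.42347894 0.32959572] [np.float64(0.0609), np.float64(0.0621), np.float64(0.0602), np.float64(0.0627)] [np.float64(56.1), np.float64(56.2), np.float64(56.69999999999999), np.float64(56.9)]
```

Call:
send_rows(xyz=[[0.0395, -0.0294, 0], [0.0395, -0.0294, 0], [0.0395, -0.0294, 0], [0.0395, -0.0294, 0], [0.0395, -0.0294, 0], [0.0395, -0.0294, 0], [0.0395, -0.0294, 0], [0.0395, -0.0294, 0], [0.0395, -0.0294, 0], [0.0395, -0.0294, 0], [0.0395, -0.0294, 0], [0.0395, -0.0294, 0], [0.0395, -0.0294, 0], [0.0395, -0.0294, 0], [0.0395, -0.0294, 0], [0, 0, 0], [0, 0, 0], [0, 0, 0], [0, 0, 0], [0, 0, 0]], rotation=[[0, 0, 0], [0, 0, 0], [0, 0, 0], [0, 0, 0], [0, 0, 0], [0, 0, 0], [0, 0, 0], [0, 0, 0], [0, 0, 0], [0, 0, 0], [0, 0, 0], [0, 0, 0], [0, 0, 0], [0, 0, 0], [0, 0, 0], [0, 0, -0.123], [0, 0, -0.123], [0, 0, -0.123], [0, 0, -0.123], [0, 0, -0.123]], jaw=[0.45, 0.45, 0.45, 0.45, 0.45, 0.45, 0.45, 0.45, 0.45, 0.45, 0.45, 0.45, 0.45, 0.45, 0.45, 0.45, 0.45, 0.45, 0.45, 0.45], newtons=20)

```text
time_s: 2.25
tool_pos: [0.6241, -0.0717, 0.4045]
tool_rot: [-180.0, 0.0, 48.4]
force: [0.1, 0.5, -0.4]
grip_width: 0.0395
grasp_force: 0.0
```

```bash
cat >> h.py <<'E'
from scipy.spatial.transform import Rotation as Ro
def go(xyz,rpy=None):
    "shift in present tool axes (do first), then rotvec in tool axes"
    o=env.get_obs();R=Ro.from_euler("xyz",o["tool_rot"],degrees=True)
    print("t",round(o["time_s"],1),"pos",np.round(o["tool_pos"],4),"rot",np.round(o["tool_rot"],2),"grip",round(o["grip_width"],4),"F",np.round(o["force"],1))
    s=R.inv().apply(np.array(xyz)-o["tool_pos"]);print("shift",s.round(4),"n",np.linalg.norm(s)/.05)
    if rpy is not None:
        v=(R.inv()*Ro.from_euler("xyz",rpy,degrees=True)).as_rotvec();print("rot",v.round(4),"n",np.linalg.norm(v)/.15)
E
python3 -c "
from h import *
go((.624,-.072,.239),(180,0,48))"
```

```text
t 2.2 pos [ 0.6241 -0.0717  0.4045] rot [-1.7999e+02  2.0000e-02  4.8410e+01] grip 0.0395 F [ 0.1  0.5 -0.4]
shift [-3.000e-04  1.000e-04  1.655e-01] n 3.310447767755804
rot [-0.0002  0.0003  0.0071] n 0.04755479945017758
```

Call:
send_rows(xyz=[[0, 0, 0.04], [0, 0, 0.04], [0, 0, 0.04], [0, 0, 0.025], [0, 0, 0.012], [0, 0, 0.006], [0, 0, 0.002], [0, 0, 0], [0, 0, 0], [0, 0, 0], [0, 0, 0], [0, 0, 0], [0, 0, 0], [0, 0, 0]], rotation=[[0, 0, 0], [0, 0, 0], [0, 0, 0], [0, 0, 0], [0, 0, 0], [0, 0, 0], [0, 0, 0], [0, 0, 0], [0, 0, 0], [0, 0, 0], [0, 0, 0], [0, 0, 0], [0, 0, 0], [0, 0, 0]], jaw=[0.45, 0.45, 0.45, 0.45, 0.45, 0.45, 0.45, 0.45, 0, 0, 0, 0, 0, 0], newtons=20)

```text
time_s: 3.65
tool_pos: [0.6243, -0.0716, 0.2403]
tool_rot: [180.0, -0.0, 48.1]
force: [-1.7, -0.6, 4.4]
grip_width: 0.0197
grasp_force: 20.0
```

Call:
send_rows(xyz=[[0, 0, -0.02], [0, 0, -0.05], [0, 0, -0.05], [0, 0, 0], [0, 0, 0]], rotation=[[0, 0, 0], [0, 0, 0], [0, 0, 0], [0, 0, 0], [0, 0, 0]], jaw=[0, 0, 0, 0, 0])

```text
time_s: 4.15
tool_pos: [0.6244, -0.0716, 0.3607]
tool_rot: [179.9, -0.0, 48.1]
force: [-0.9, 0.3, -3.0]
grip_width: 0.0197
grasp_force: 20.0
```

```bash
python3 -c "
from h import *
go((.52,.15,.187))"
```

```text
t 4.2 pos [ 0.6244 -0.0716  0.3607] rot [ 1.7988e+02 -5.0000e-02  4.8110e+01] grip 0.0197 F [-0.9  0.3 -3. ]
shift [ 0.0952 -0.2261  0.1733] n 6.006272017601238
```

Call:
send_rows(xyz=[[0.019, -0.045, 0], [0.019, -0.045, 0], [0.019, -0.045, 0], [0.019, -0.045, 0], [0.019, -0.045, 0], [0, 0, 0], [0, 0, 0.045], [0, 0, 0.045], [0, 0, 0.04], [0, 0, 0.025], [0, 0, 0.014], [0, 0, 0.005], [0, 0, 0], [0, 0, 0]], rotation=[[0, 0, 0], [0, 0, 0], [0, 0, 0], [0, 0, 0], [0, 0, 0], [0, 0, 0], [0, 0, 0], [0, 0, 0], [0, 0, 0], [0, 0, 0], [0, 0, 0], [0, 0, 0], [0, 0, 0], [0, 0, 0]], jaw=[0, 0, 0, 0, 0, 0, 0, 0, 0, 0, 0, 0, 0, 0])

```text
time_s: 5.55
tool_pos: [0.5202, 0.1492, 0.1857]
tool_rot: [180.0, -0.0, 48.1]
force: [1.1, 0.4, -0.9]
grip_width: 0.0197
grasp_force: 20.0
```

Call:
send_rows(xyz=[[0, 0, 0], [0, 0, 0], [0, 0, 0], [0, 0, 0], [0, 0, -0.03], [0, 0, -0.05], [0, 0, -0.05], [0, 0, -0.05], [0, 0, 0]], rotation=[[0, 0, 0], [0, 0, 0], [0, 0, 0], [0, 0, 0], [0, 0, 0], [0, 0, 0], [0, 0, 0], [0, 0, 0], [0, 0, 0]], jaw=[0.5, 0.5, 0.5, 0.5, 0.5, 0.5, 0.5, 0.5, 0.5])

```text
time_s: 6.45
tool_pos: [0.5219, 0.1509, 0.3731]
tool_rot: [179.5, -0.6, 48.1]
force: [-0.1, -0.2, -0.0]
grip_width: 0.0433
grasp_force: 0.0
```

```bash
python3 -c "
from h import *
go((.471,-.2885,.254),(180,0,86.7))
c=snap('top','d1.png',(310,200,440,290),6)
s=snap('side','d2.png',(240,90,340,170),8)
"
```

```text
t 6.5 pos [0.5219 0.1509 0.3731] rot [179.5   -0.57  48.13] grip 0.0433 F [-0.1 -0.2 -0. ]
shift [-0.3624  0.2543  0.1178] n 9.162157452278613
rot [ 0.0117 -0.0066 -0.6732] n 4.489199537729339
```

View pics/d2.png

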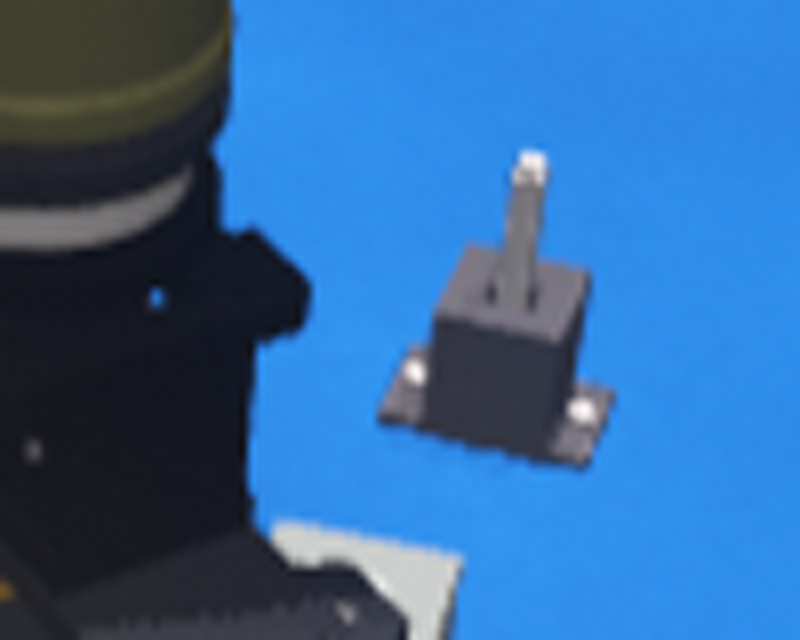

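The side crop shows the punch upright in the holder, with its top at (531,155) and the holder top corners at (470,245), (590,270), (573,341) and (434,312).

```bash
python3 -c "
from h import *
c=env.read_camera('side')
f=lambda u,v,z:px2w(c,(u+.5)/8-.5+240,(v+.5)/8-.5+90,z)[:2]
print(f(531,157,.112))
h=np.array([f(*p,.058) for p in[(470,245),(590,270),(573,341),(434,312)]]);print(h.mean(0),[(np.linalg.norm(h[i]-h[i-1]).round(4),np.degrees(np.arctan2(*(h[i]-h[i-1])[::-1])).round(1)) for i in range(4)])
"
```

```text
[ 0.47391455 -0.29767906]
[ 0.47106644 -0.28898072] [(np.float64(0.0486), np.float64(-94.5)), (np.float64(0.0479), np.float64(177.7)), (np.float64(0.0483), np.float64(92.5)), (np.float64(0.0539), np.float64(-1.8))]
```

Call:
send_rows(xyz=[[-0.0362, 0.0254, 0], [-0.0362, 0.0254, 0], [-0.0362, 0.0254, 0], [-0.0362, 0.0254, 0], [-0.0362, 0.0254, 0], [-0.0362, 0.0254, 0], [-0.0362, 0.0254, 0], [-0.0362, 0.0254, 0], [-0.0362, 0.0254, 0], [-0.0362, 0.0254, 0], [0, 0, 0], [0, 0, 0], [0, 0, 0], [0, 0, 0], [0, 0, 0], [0, 0, 0]], rotation=[[0, 0, 0], [0, 0, 0], [0, 0, 0], [0, 0, 0], [0, 0, 0], [0, 0, 0], [0, 0, 0], [0, 0, 0], [0, 0, 0], [0, 0, 0], [0, 0, -0.135], [0, 0, -0.135], [0, 0, -0.135], [0, 0, -0.135], [0, 0, -0.135], [0, 0, 0]], jaw=[0.5, 0.5, 0.5, 0.5, 0.5, 0.5, 0.5, 0.5, 0.5, 0.5, 0.5, 0.5, 0.5, 0.5, 0.5, 0.5])

```text
time_s: 8.2
tool_pos: [0.4669, -0.2897, 0.3634]
tool_rot: [-179.8, -0.1, 86.8]
force: [-0.6, -0.6, 0.4]
grip_width: 0.0434
grasp_force: 0.0
```

```bash
python3 -c "
from h import *
go((.471,-.2885,.254),(180,0,86.7))"
```

```text
t 8.2 pos [ 0.4669 -0.2897  0.3634] rot [-1.7981e+02 -1.3000e-01  8.6810e+01] grip 0.0434 F [-0.6 -0.6  0.4]
shift [0.0011 0.0044 0.1094] n 2.1904673137477406
rot [-0.0033 -0.0023  0.002 ] n 0.029990438007737926
```

Call:
send_rows(xyz=[[0.001, 0.0042, 0], [0, 0, 0.04], [0, 0, 0.035], [0, 0, 0.02], [0, 0, 0.011], [0, 0, 0.003], [0, 0, 0], [0, 0, 0], [0, 0, 0], [0, 0, 0], [0, 0, 0], [0, 0, 0], [0, 0, 0], [0, 0, 0]], rotation=[[0, 0, 0], [0, 0, 0], [0, 0, 0], [0, 0, 0], [0, 0, 0], [0, 0, 0], [0, 0, 0], [0, 0, 0], [0, 0, 0], [0, 0, 0], [0, 0, 0], [0, 0, 0], [0, 0, 0], [0, 0, 0]], jaw=[0.5, 0.5, 0.5, 0.5, 0.5, 0.5, 0.5, 0, 0, 0, 0, 0, 0, 0], newtons=30)

```text
time_s: 9.6
tool_pos: [0.4718, -0.2891, 0.257]
tool_rot: [180.0, 0.0, 86.8]
force: [0.0, -0.4, 2.1]
grip_width: 0.0114
grasp_force: 30.0
```

```bash
python3 -c "
from h import *
go((.471,-.2885,.254),(180,0,86.7));print(env.get_obs()['wrist_torque'])"
```

```text
t 9.6 pos [ 0.4718 -0.2891  0.257 ] rot [1.7998e+02 2.0000e-02 8.6790e+01] grip 0.0114 F [ 0.  -0.4  2.1]
shift [ 0.0006 -0.0009  0.003 ] n 0.06356565455120217
rot [0.0003 0.0003 0.0016] n 0.010814690966895874
[-0.01495697 -0.05790117  0.01345819]
```

Call:
send_rows(xyz=[[0, 0, -0.02], [0, 0, -0.03], [0, 0, -0.035], [0, 0, -0.015], [0, 0, 0]], rotation=[[0, 0, 0], [0, 0, 0], [0, 0, 0], [0, 0, 0], [0, 0, 0]], jaw=[0, 0, 0, 0, 0])

```text
time_s: 10.1
tool_pos: [0.4724, -0.2893, 0.3587]
tool_rot: [179.8, 0.1, 86.8]
force: [-1.0, -0.2, -0.9]
grip_width: 0.0117
grasp_force: 30.0
```

```bash
python3 -c "
from h import *
go((.492,-.097,.317),(180,0,86.7))"
```

```text
t 10.1 pos [ 0.4724 -0.2893  0.3587] rot [1.798e+02 1.500e-01 8.679e+01] grip 0.0117 F [-1.  -0.2 -0.9]
shift [0.1932 0.0086 0.0412] n 3.95428599164573
rot [0.0035 0.0026 0.0015] n 0.03056246002001444
```

Call:
send_rows(xyz=[[0.03, 0.002, 0], [0.045, 0.002, 0], [0.045, 0.002, 0], [0.04, 0.0016, 0], [0.025, 0.001, 0.01], [0.0082, 0, 0.015], [0, 0, 0.016], [0, 0, 0], [0, 0, 0]], rotation=[[0, 0, 0], [0, 0, 0], [0, 0, 0], [0, 0, 0], [0, 0, 0], [0, 0, 0], [0, 0, 0], [0, 0, 0], [0, 0, 0]], jaw=[0, 0, 0, 0, 0, 0, 0, 0, 0])

```text
time_s: 11.0
tool_pos: [0.4906, -0.0969, 0.3145]
tool_rot: [-179.9, -0.1, 86.8]
force: [0.4, -0.1, -0.5]
grip_width: 0.0118
grasp_force: 30.0
```

```bash
python3 -c "
from h import *
go((.492,-.097,.301),(180,0,86.7))
a=env.read_camera('top')['image'][180:255,260:385];b=env.read_camera('side')['image'][125:225,200:320]
cv2.imwrite('pics/e1.png',np.vstack([cv2.resize(a,(500,300),interpolation=2),cv2.resize(b,(360,300),interpolation=2)[:, :][:,:360].copy() if 0 else cv2.copyMakeBorder(cv2.resize(b,(360,300),interpolation=2),0,0,0,140,0)]))
"
```

```text
t 11.0 pos [ 0.4906 -0.0969  0.3145] rot [-1.7986e+02 -5.0000e-02  8.6770e+01] grip 0.0118 F [ 0.4 -0.1 -0.5]
shift [-0.0001  0.0014  0.0135] n 0.27116502735936704
rot [-0.0025 -0.0009  0.0013] n 0.01968318739746529
```

View pics/e1.png

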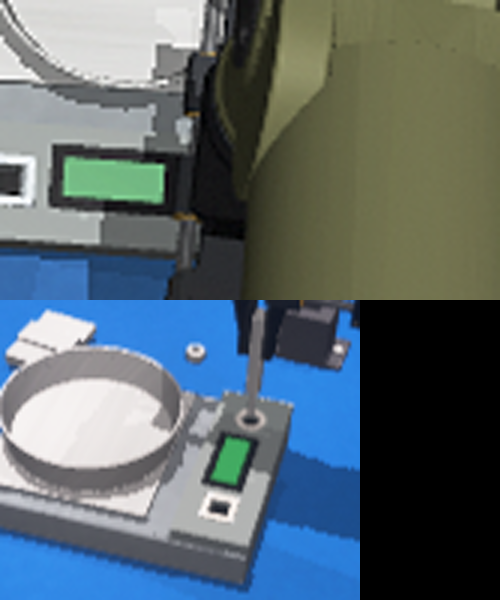

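The tip is at (250,396), just above the tare well centre at (251,418), and the pan is empty.

```bash
python3 -c "
from h import *
c=env.read_camera('side')
f=lambda u,v,z:px2w(c,(u+.5)/3-.5+200,(v-300+.5)/3-.5+125,z)[:2]
print(f(250,396,.0595),f(251,419,.0535),f(218,507,.0535))
"
```

```text
[ 0.49807782 -0.12368903] [ 0.49078867 -0.09938895] [0.49080807 0.0180108 ]
```

Call:
send_rows(xyz=[[0, 0.0015, 0.004], [0, 0, 0.003], [0, 0, 0.002], [0, 0, 0]], rotation=[[0, 0, 0], [0, 0, 0], [0, 0, 0], [0, 0, 0]], jaw=[0, 0, 0, 0])

```text
time_s: 11.55
tool_pos: [0.4925, -0.0967, 0.3063]
tool_rot: [-180.0, -0.0, 86.8]
force: [0.5, -0.1, -0.7]
grip_width: 0.0118
grasp_force: 30.0
```

Call:
send_rows(xyz=[[0, 0, 0.001], [0, 0, 0.001], [0, 0, 0.001], [0, 0, 0]], rotation=[[0, 0, 0], [0, 0, 0], [0, 0, 0], [0, 0, 0]], jaw=[0, 0, 0, 0])

```text
time_s: 11.95
tool_pos: [0.4927, -0.0967, 0.3039]
tool_rot: [180.0, 0.0, 86.8]
force: [-0.3, 0.1, 1.8]
grip_width: 0.0118
grasp_force: 30.0
```

Call:
send_rows(xyz=[[0, 0, 0.001], [0, 0, 0.001], [0, 0, 0.001], [0, 0, 0], [0, 0, 0], [0, 0, 0]], rotation=[[0, 0, 0], [0, 0, 0], [0, 0, 0], [0, 0, 0], [0, 0, 0], [0, 0, 0]], jaw=[0, 0, 0, 0, 0, 0])

```text
time_s: 12.55
tool_pos: [0.4929, -0.0967, 0.3015]
tool_rot: [180.0, 0.0, 86.8]
force: [-2.0, -0.5, 7.0]
grip_width: 0.0114
grasp_force: 30.0
```

Call:
send_rows(xyz=[[0, 0, 0.0005], [0, 0, 0], [0, 0, 0], [0, 0, -0.01], [0, 0, -0.025], [0, 0, -0.025], [0, 0, 0], [0, 0, 0]], rotation=[[0, 0, 0], [0, 0, 0], [0, 0, 0], [0, 0, 0], [0, 0, 0], [0, 0, 0], [0, 0, 0], [0, 0, 0]], jaw=[0, 0, 0, 0, 0, 0, 0, 0])

```text
time_s: 13.35
tool_pos: [0.4926, -0.0968, 0.3603]
tool_rot: [180.0, 0.0, 86.8]
force: [-0.5, -1.3, -1.2]
grip_width: 0.0118
grasp_force: 30.0
```

```bash
python3 -c "
from h import *
go((.4718,-.2891,.357),(180,0,86.8))"
```

```text
t 13.3 pos [ 0.4926 -0.0968  0.3603] rot [1.7997e+02 3.0000e-02 8.6780e+01] grip 0.0118 F [-0.5 -1.3 -1.2]
shift [-0.1932 -0.01    0.0034] n 3.8697372665026775
rot [ 0.0006  0.0005 -0.0003] n 0.005481118035010003
```

Call:
send_rows(xyz=[[-0.03, -0.002, 0], [-0.045, -0.002, 0], [-0.045, -0.002, 0], [-0.04, -0.002, 0], [-0.025, -0.0015, 0], [-0.0082, -0.0005, 0], [0, 0, 0], [0, 0, 0], [0, 0, 0]], rotation=[[0, 0, 0], [0, 0, 0], [0, 0, 0], [0, 0, 0], [0, 0, 0], [0, 0, 0], [0, 0, 0], [0, 0, 0], [0, 0, 0]], jaw=[0, 0, 0, 0, 0, 0, 0, 0, 0])

```text
time_s: 14.25
tool_pos: [0.4725, -0.2868, 0.3601]
tool_rot: [-180.0, -0.0, 87.0]
force: [-0.0, 0.3, -0.5]
grip_width: 0.0118
grasp_force: 30.0
```

```bash
python3 -c "
from h import *
go((.4718,-.2891,.257),(180,0,86.8))"
```

```text
t 14.2 pos [ 0.4725 -0.2868  0.3601] rot [-1.7999e+02 -4.0000e-02  8.6980e+01] grip 0.0118 F [-0.   0.3 -0.5]
shift [-0.0024 -0.0006  0.1031] n 2.063033741620649
rot [-0.0001 -0.0006  0.0032] n 0.021707813424206506
```

Call:
send_rows(xyz=[[-0.0024, -0.0006, 0.01], [0, 0, 0.02], [0, 0, 0.02], [0, 0, 0.015], [0, 0, 0.013], [0, 0, 0.01], [0, 0, 0.008], [0, 0, 0.004], [0, 0, 0.002], [0, 0, 0]], rotation=[[0, 0, 0], [0, 0, 0], [0, 0, 0], [0, 0, 0], [0, 0, 0], [0, 0, 0], [0, 0, 0], [0, 0, 0], [0, 0, 0], [0, 0, 0]], jaw=[0, 0, 0, 0, 0, 0, 0, 0, 0, 0])

```text
time_s: 15.25
tool_pos: [0.4712, -0.2913, 0.2583]
tool_rot: [180.0, -0.0, 86.8]
force: [-0.5, 1.0, -0.7]
grip_width: 0.0119
grasp_force: 30.0
```

Call:
send_rows(xyz=[[0, 0, 0.001], [0, 0, 0], [0, 0, 0], [0, 0, 0], [0, 0, 0], [0, 0, -0.02], [0, 0, -0.04], [0, 0, -0.05], [0, 0, -0.03], [0, 0, 0], [0, 0, 0], [0, 0, 0], [0, 0, 0], [0, 0, 0]], rotation=[[0, 0, 0], [0, 0, 0], [0, 0, 0], [0, 0, 0], [0, 0, 0], [0, 0, 0], [0, 0, 0], [0, 0, 0], [0, 0, 0], [0, 0.1, 0], [0, 0.1, 0], [0, 0.1, 0], [0, 0, 0], [0, 0, 0]], jaw=[0, 0.4, 0.4, 0.4, 0.4, 0.4, 0.4, 0.5, 1, 1, 1, 1, 1, 1])

```text
time_s: 16.65
tool_pos: [0.471, -0.2918, 0.397]
tool_rot: [-180.0, -17.1, 86.8]
force: [0.1, 0.5, -0.4]
grip_width: 0.082
grasp_force: 0.0
```

```bash
python3 -c "
from h import *
print(env.get_obs()['qpos'].round(1))
go((.4235,.3296,.40),(180,0,86.6))
snap('top','f1.png',(90,150,430,300),2.3)
"
```

```text
[ 60.6  12.9 -30.8  93.5  -8.7  83.2  28.3]
t 16.6 pos [ 0.471  -0.2918  0.397 ] rot [-179.98  -17.07   86.75] grip 0.082 F [ 0.1  0.5 -0.4]
shift [ 0.5914 -0.0826  0.1784] n 12.464115583647335
rot [-0.0008 -0.2979  0.0027] n 1.9862516622277946
```

View pics/f1.png

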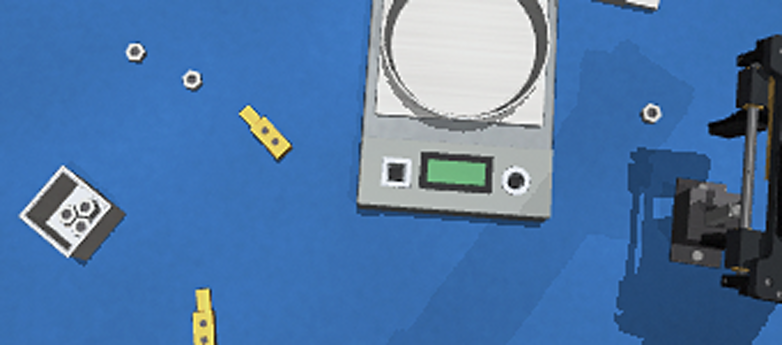

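Nothing has moved; the nuts, cup and stop_b are where they were. stop_a now lies at about (265,133) and the punch stands in the holder.

```bash
python3 -c "
from h import *
go((.483,.290,.38),(180,-25.8,146.5))
"
```

```text
t 16.7 pos [ 0.4712 -0.2913  0.3972] rot [-180.    -17.07   86.81] grip 0.0839 F [-0.2 -0.5  0.6]
shift [ 0.5504 -0.0205  0.1869] n 11.632775256359183
rot [ 0.381   0.1383 -0.9706] n 7.012067092664339
```

Call:
send_rows(xyz=[[0.0459, -0.0017, 0.0156], [0.0459, -0.0017, 0.0156], [0.0459, -0.0017, 0.0156], [0.0459, -0.0017, 0.0156], [0.0459, -0.0017, 0.0156], [0.0459, -0.0017, 0.0156], [0.0459, -0.0017, 0.0156], [0.0459, -0.0017, 0.0156], [0.0459, -0.0017, 0.0156], [0.0459, -0.0017, 0.0156], [0.0459, -0.0017, 0.0156], [0.0459, -0.0017, 0.0156], [0, 0, 0], [0, 0, 0], [0, 0, 0], [0, 0, 0], [0, 0, 0], [0, 0, 0], [0, 0, 0], [0, 0, 0]], rotation=[[0, 0, 0], [0, 0, 0], [0, 0, 0], [0, 0, 0], [0, 0, 0], [0, 0, 0], [0, 0, 0], [0, 0, 0], [0, 0, 0], [0, 0, 0], [0, 0, 0], [0, 0, 0], [0.0476, 0.0173, -0.1213], [0.0476, 0.0173, -0.1213], [0.0476, 0.0173, -0.1213], [0.0476, 0.0173, -0.1213], [0.0476, 0.0173, -0.1213], [0.0476, 0.0173, -0.1213], [0.0476, 0.0173, -0.1213], [0.0476, 0.0173, -0.1213]], jaw=[1, 1, 1, 1, 1, 1, 1, 1, 1, 1, 1, 1, 1, 1, 1, 1, 1, 1, 1, 1])

```text
time_s: 18.7
tool_pos: [0.483, 0.2907, 0.3812]
tool_rot: [179.8, -25.8, 146.9]
force: [-0.6, 0.8, -0.8]
grip_width: 0.0873
grasp_force: 0.0
```

```bash
python3 -c "
from h import *
print(env.get_obs()['qpos'].round(1))
go((.483,.290,.38),(180,-25.8,146.5))
"
```

```text
[ 25.1  28.8 -68.2  91.7   1.7  83.7  14.6]
t 18.7 pos [0.483  0.2907 0.3812] rot [179.84 -25.75 146.87] grip 0.0873 F [-0.6  0.8 -0.8]
shift [-0.0009 -0.0006  0.0009] n 0.02853872670133282
rot [-0.      0.0008  0.0059] n 0.039489003754095836
```

```bash
python3 -c "
from h import *
go((.483,.290,.199),(180,-25.8,146.5))
c=env.read_camera('top');cv2.imwrite('pics/g1.png',cv2.resize(c['image'][200:280,80:200],None,fx=5,fy=5,interpolation=2))
"
```

```text
t 18.7 pos [0.483  0.2907 0.3812] rot [179.84 -25.75 146.87] grip 0.0873 F [-0.6  0.8 -0.8]
shift [-0.0795 -0.0011  0.164 ] n 3.6446187960158802
rot [-0.      0.0008  0.0059] n 0.039489003754095836
```

View pics/g1.png

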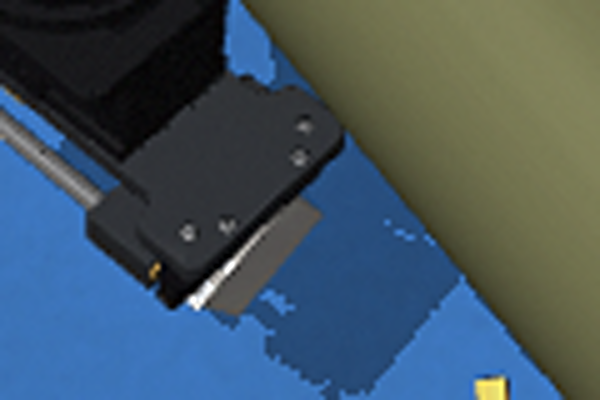

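The gripper hides most of the cup, but the cup's lower wall is where I expected it, at about (260,260). I'm going down to grip it.

Call:
send_rows(xyz=[[-0.016, 0, 0.033], [-0.018, 0, 0.037], [-0.018, 0, 0.037], [-0.014, 0, 0.029], [-0.009, 0, 0.0185], [-0.0045, -0.001, 0.0095], [0, 0, 0], [0, 0, 0], [0, 0, 0], [0, 0, 0], [0, 0, 0], [0, 0, 0], [0, 0, 0]], rotation=[[0, 0, 0], [0, 0, 0], [0, 0, 0], [0, 0, 0], [0, 0, 0], [0, 0, 0], [0, 0, 0], [0, 0, 0], [0, 0, 0], [0, 0, 0], [0, 0, 0], [0, 0, 0], [0, 0, 0]], jaw=[1, 1, 1, 1, 1, 1, 1, 0.3, 0.3, 0.3, 0.3, 0.3, 0.3], newtons=30)

```text
time_s: 20.05
tool_pos: [0.4833, 0.2899, 0.1995]
tool_rot: [179.8, -25.8, 146.5]
force: [2.3, -0.5, 3.6]
grip_width: 0.0599
grasp_force: 30.0
```

Call:
send_rows(xyz=[[0.0087, 0, -0.018], [0.0174, 0, -0.036], [0.0218, 0, -0.045], [0.0174, 0, -0.036], [0, 0, 0]], rotation=[[0, 0, 0], [0, 0, 0], [0, 0, 0], [0, 0, 0], [0, 0, 0]], jaw=[0.3, 0.3, 0.3, 0.3, 0.3])

```text
time_s: 20.55
tool_pos: [0.4834, 0.2911, 0.3539]
tool_rot: [179.4, -25.6, 146.7]
force: [0.7, 0.4, -2.6]
grip_width: 0.0596
grasp_force: 30.0
```

```bash
python3 -c "
from h import *
print(env.get_obs()['qpos'].round(1))
go((.62,-.146,.34),(180,-25.8,90))
"
```

```text
[ 24.7  30.  -67.3  93.7   2.7  80.5  14.8]
t 20.6 pos [0.4834 0.2911 0.3539] rot [179.44 -25.62 146.71] grip 0.0596 F [ 0.7  0.4 -2.6]
shift [-0.3253 -0.2891 -0.1434] n 9.163333661138315
rot [-0.4203 -0.0015  0.8915] n 6.570885048685465
```

Call:
send_rows(xyz=[[-0.0325, -0.0289, -0.0143], [-0.0325, -0.0289, -0.0143], [-0.0325, -0.0289, -0.0143], [-0.0325, -0.0289, -0.0143], [-0.0325, -0.0289, -0.0143], [-0.0325, -0.0289, -0.0143], [-0.0325, -0.0289, -0.0143], [-0.0325, -0.0289, -0.0143], [-0.0325, -0.0289, -0.0143], [-0.0325, -0.0289, -0.0143], [0, 0, 0], [0, 0, 0], [0, 0, 0], [0, 0, 0], [0, 0, 0], [0, 0, 0], [0, 0, 0], [0, 0, 0], [0, 0, 0], [0, 0, 0]], rotation=[[0, 0, 0], [0, 0, 0], [0, 0, 0], [0, 0, 0], [0, 0, 0], [0, 0, 0], [0, 0, 0], [0, 0, 0], [0, 0, 0], [0, 0, 0], [-0.0525, 0, 0.1114], [-0.0525, 0, 0.1114], [-0.0525, 0, 0.1114], [-0.0525, 0, 0.1114], [-0.0525, 0, 0.1114], [-0.0525, 0, 0.1114], [-0.0525, 0, 0.1114], [-0.0525, 0, 0.1114], [0, 0, 0], [0, 0, 0]], jaw=[0.3, 0.3, 0.3, 0.3, 0.3, 0.3, 0.3, 0.3, 0.3, 0.3, 0.3, 0.3, 0.3, 0.3, 0.3, 0.3, 0.3, 0.3, 0.3, 0.3])

```text
time_s: 22.55
tool_pos: [0.6185, -0.1476, 0.3341]
tool_rot: [-179.4, -25.6, 89.9]
force: [0.3, 0.0, -2.3]
grip_width: 0.0597
grasp_force: 30.0
```

```bash
python3 -c "
from h import *
print(env.get_obs()['qpos'].round(1))
go((.62,-.146,.34),(180,-25.8,90))
"
```

```text
[ 55.1  31.8 -51.4  86.3  -1.   76.7   7.7]
t 22.6 pos [ 0.6185 -0.1476  0.3341] rot [-179.37  -25.64   89.92] grip 0.0597 F [ 0.3  0.  -2.3]
shift [ 0.004   0.0015 -0.0046] n 0.12584070872467126
rot [-0.0103  0.0028 -0.0013] n 0.07191797445922876
```

Call:
send_rows(xyz=[[0.02, 0, 0], [0.02, 0, 0], [0.02, 0, 0], [0.02, 0, 0], [0.02, 0, 0], [0.02, 0, 0], [0, 0, 0]], rotation=[[0, -0.12, 0], [0, -0.12, 0], [0, -0.12, 0], [0, -0.12, 0], [0, -0.12, 0], [0, -0.12, 0], [0, 0, 0]], jaw=[0.3, 0.3, 0.3, 0.3, 0.3, 0.3, 0.3])

```text
time_s: 23.25
tool_pos: [0.6186, -0.0241, 0.3517]
tool_rot: [-179.4, 15.4, 90.9]
force: [-0.8, 2.6, -2.5]
grip_width: 0.0599
grasp_force: 30.0
```

```bash
cat >> h.py <<'E'
def grasp():
    o=env.get_obs();z=Ro.from_euler("xyz",o["tool_rot"],degrees=True).as_matrix()[:,2];print("q",o["qpos"].round(1),"G",(o["tool_pos"]+.164*z).round(4),"z",z.round(3))
E
python3 -c "
from h import *
grasp()"
```

```text
q [ 30.   22.3 -43.8  90.9  30.9  78.5 -19.2] G [ 0.6175 -0.0678  0.1937] z [-0.007 -0.266 -0.964]
```

Call:
send_rows(xyz=[[0.0197, 0, 0.003], [0.0197, 0, 0.003], [0.0197, 0, 0.003], [0.0197, 0, 0.003], [0.0197, 0, 0.003], [0.0197, 0, 0.003], [0, 0, 0]], rotation=[[0, -0.12, 0], [0, -0.12, 0], [0, -0.12, 0], [0, -0.12, 0], [0, -0.12, 0], [0, -0.12, 0], [0, 0, 0]], jaw=[0.3, 0.3, 0.3, 0.3, 0.3, 0.3, 0.3])

```text
time_s: 23.95
tool_pos: [0.6175, 0.058, 0.2699]
tool_rot: [-177.9, 56.6, 91.9]
force: [-0.9, 1.0, -3.7]
grip_width: 0.0602
grasp_force: 30.0
```

```bash
python3 -c "
from h import *
grasp();go((.62,.09,.17),(180,90,90))
s=env.read_camera('side')['image'][100:250,170:330];cv2.imwrite('pics/p1.png',cv2.resize(s,None,fx=3,fy=3))"
```

```text
q [  4.3  33.7 -33.7  93.6  63.8  98.3 -44.4] G [ 0.6162 -0.079   0.1798] z [-0.008 -0.835 -0.55 ]
t 23.9 pos [0.6175 0.058  0.2699] rot [-177.94   56.63   91.91] grip 0.0602 F [-0.9  1.  -3.7]
shift [0.101  0.0046 0.0282] n 2.0983016514063983
rot [-0.0026 -0.582   0.0202] n 3.8823560261641155
```

View pics/p1.png

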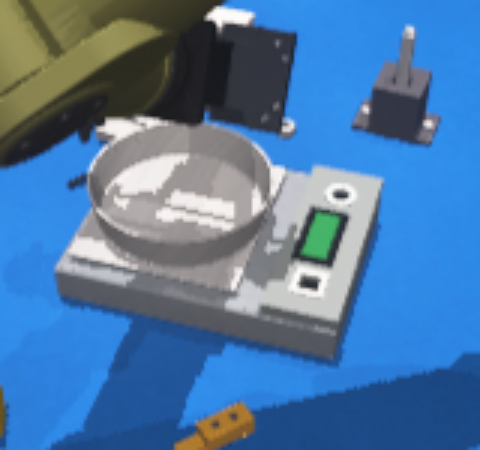

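The pan is still empty, at (180,185), with the cup over it behind the gripper. I'll tip on slowly.

Call:
send_rows(xyz=[[0.0098, 0, 0], [0.0098, 0, 0], [0.0098, 0, 0], [0.0098, 0, 0], [0.0098, 0, 0], [0, 0, 0], [0, 0, 0], [0, 0, 0]], rotation=[[0, -0.06, 0], [0, -0.06, 0], [0, -0.06, 0], [0, -0.06, 0], [0, -0.06, 0], [0, 0, 0], [0, 0, 0], [0, 0, 0]], jaw=[0.3, 0.3, 0.3, 0.3, 0.3, 0.3, 0.3, 0.3])

```text
time_s: 24.8
tool_pos: [0.6187, 0.0769, 0.2328]
tool_rot: [-178.7, 73.9, 91.1]
force: [0.6, -0.6, -2.5]
grip_width: 0.0597
grasp_force: 30.0
```

```bash
python3 -c "
from h import *
grasp();print(env.get_obs()['force'])"
```

```text
q [ -3.7  40.8 -28.1  93.   73.5 108.7 -50.4] G [ 0.6181 -0.0806  0.1872] z [-0.004 -0.961 -0.278]
[ 0.55649993 -0.61527809 -2.54242945]
```

Call:
send_rows(xyz=[[0.0098, 0, 0], [0.0098, 0, 0], [0.0098, 0, 0], [0.0098, 0, 0], [0, 0, 0], [0, 0, 0], [0, 0, 0], [0, 0, 0], [0, 0, 0]], rotation=[[0, -0.05, 0], [0, -0.05, 0], [0, -0.05, 0], [0, -0.05, 0], [0, 0, 0], [0, 0, 0], [0, 0, 0], [0, 0, 0], [0, 0, 0]], jaw=[0.3, 0.3, 0.3, 0.3, 0.3, 0.3, 0.3, 0.3, 0.3])

```text
time_s: 25.7
tool_pos: [0.618, 0.0859, 0.1937]
tool_rot: [-175.1, 85.4, 94.9]
force: [-0.2, 0.6, -2.1]
grip_width: 0.0597
grasp_force: 30.0
```

```bash
python3 -c "
from h import *
grasp();print(env.get_obs()['force'])
s=env.read_camera('side')['image'][100:250,170:330];cv2.imwrite('pics/p2.png',cv2.resize(s,None,fx=3,fy=3))"
```

```text
q [ -9.2  46.7 -22.3  92.3  78.1 114.5 -53.5] G [ 0.6179 -0.0775  0.1808] z [-0.001 -0.997 -0.079]
[-0.16664037  0.64255939 -2.05077278]
```

View pics/p2.png

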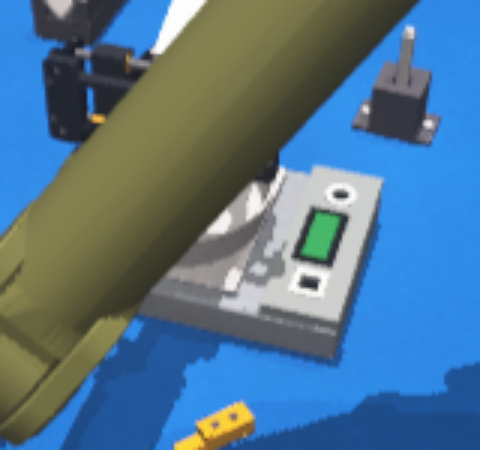

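The arm covers the pan in this view, so I'll check by the mean force and the top view.

Call:
send_rows(xyz=[[0.008, 0, 0], [0.008, 0, 0], [0, 0, 0], [0, 0, 0], [0, 0, 0]], rotation=[[0, -0.05, 0], [0, -0.05, 0], [0, 0, 0], [0, 0, 0], [0, 0, 0]], jaw=[0.3, 0.3, 0.3, 0.3, 0.3])

```text
time_s: 26.25
tool_pos: [0.6179, 0.087, 0.1778]
tool_rot: [-19.0, 88.8, -109.0]
force: [0.3, -0.7, -2.1]
grip_width: 0.0598
grasp_force: 30.0
```

```bash
python3 -c "
from h import *
grasp()
f=[]
for i in range(12): s=env.read_camera('top')['image'];f.append(env.get_obs()['force'][2])
print(np.mean(f),np.std(f));cv2.imwrite('pics/p3.png',cv2.resize(s[100:250,200:370],None,fx=3,fy=3))"
```

```text
q [-13.3  48.9 -16.9  91.9  78.8 115.9 -54.3] G [ 0.6179 -0.077   0.181 ] z [ 0.   -1.    0.02]
-2.1183362374964245 0.6458603159282635
```

View pics/p3.png

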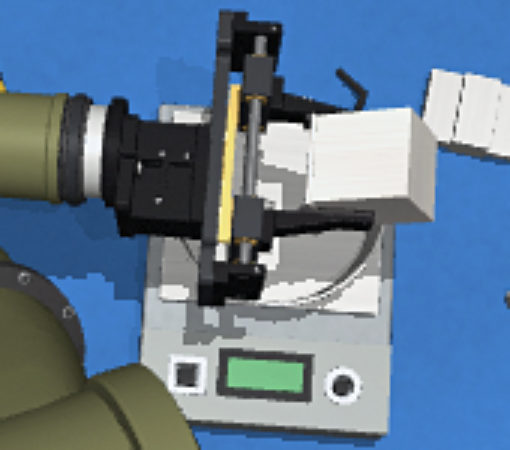

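The force still shows about 2.1 N, so the nuts are stuck in the cup at 117° tilt. I'll swing the tool outward to free joint 6, then tip further.

Call:
send_rows(xyz=[[0, -0.0148, 0], [0, -0.0148, 0], [0, -0.0148, 0], [0, -0.0148, 0], [0, -0.0148, 0], [0, 0, 0]], rotation=[[-0.09, 0, 0], [-0.09, 0, 0], [-0.09, 0, 0], [-0.09, 0, 0], [-0.09, 0, 0], [0, 0, 0]], jaw=[0.3, 0.3, 0.3, 0.3, 0.3, 0.3])

```text
time_s: 27.45
tool_pos: [0.5435, 0.0731, 0.1777]
tool_rot: [-51.3, 88.5, -115.4]
force: [-0.8, 0.4, -1.8]
grip_width: 0.0599
grasp_force: 30.0
```

```bash
python3 -c "
from h import *
grasp()"
```

```text
q [-13.3  38.1 -19.3 114.8  93.7 102.4 -60. ] G [ 0.615  -0.0745  0.1803] z [ 0.437 -0.9    0.016]
```

Call:
send_rows(xyz=[[0.005, 0, 0], [0.005, 0, 0], [0.005, 0, 0], [0.005, 0, 0], [0, 0, 0], [0, 0, 0], [0, 0, 0], [0, 0, 0]], rotation=[[0, -0.06, 0], [0, -0.06, 0], [0, -0.06, 0], [0, -0.06, 0], [0, 0, 0], [0, 0, 0], [0, 0, 0], [0, 0, 0]], jaw=[0.3, 0.3, 0.3, 0.3, 0.3, 0.3, 0.3, 0.3])

```text
time_s: 28.25
tool_pos: [0.5463, 0.0719, 0.1587]
tool_rot: [-3.4, 75.4, -67.5]
force: [0.1, 0.2, -1.3]
grip_width: 0.0596
grasp_force: 30.0
```

```bash
python3 -c "
from h import *
grasp()
f=[]
for i in range(10): s=env.read_camera('top')['image'];f.append(env.get_obs()['force'][2])
print(np.mean(f))
cv2.imwrite('pics/p4.png',cv2.resize(s[100:250,200:370],None,fx=3,fy=3))"
```

```text
q [-17.2  45.1 -13.6 113.   99.  112.6 -64.5] G [ 0.6159 -0.0707  0.2001] z [ 0.424 -0.87   0.252]
-1.354423267112052
```

View pics/p4.png

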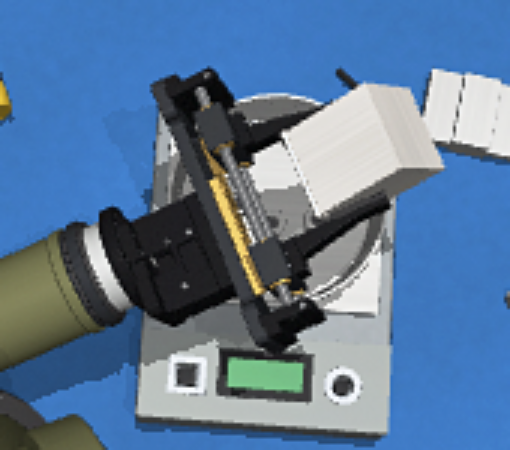

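Call:
send_rows(xyz=[[-0.02, 0, 0], [-0.02, 0, 0], [-0.0148, 0, 0], [-0.0148, 0, 0], [0, 0.0148, 0], [0, 0.0148, 0], [0, 0.0148, 0], [0, 0.0148, 0], [0, 0.0148, 0], [-0.0197, 0, 0], [-0.0197, 0, 0], [-0.0197, 0, 0], [-0.0197, 0, 0], [-0.0197, 0, 0], [-0.0197, 0, 0], [-0.0197, 0, 0], [-0.0197, 0, 0], [0, 0, 0]], rotation=[[0, 0.06, 0], [0, 0.06, 0], [0, 0.06, 0], [0, 0.06, 0], [0.09, 0, 0], [0.09, 0, 0], [0.09, 0, 0], [0.09, 0, 0], [0.09, 0, 0], [0, 0.12, 0], [0, 0.12, 0], [0, 0.12, 0], [0, 0.12, 0], [0, 0.12, 0], [0, 0.12, 0], [0, 0.12, 0], [0, 0.12, 0], [0, 0, 0]], jaw=[0.3, 0.3, 0.3, 0.3, 0.3, 0.3, 0.3, 0.3, 0.3, 0.3, 0.3, 0.3, 0.3, 0.3, 0.3, 0.3, 0.3, 0.3])

```text
time_s: 30.55
tool_pos: [0.6142, 0.0397, 0.3688]
tool_rot: [-179.8, 36.3, 89.7]
force: [0.2, -1.2, -1.0]
grip_width: 0.0598
grasp_force: 30.0
```

```bash
python3 -c "
from h import *
grasp();go((.62,-.146,.34),(180,-25.8,90))"
```

```text
q [  5.6  21.  -27.2  90.2  42.8  88.1 -29.8] G [ 0.6132 -0.0573  0.2366] z [-0.006 -0.592 -0.806]
t 30.6 pos [0.6142 0.0397 0.3688] rot [-179.84   36.29   89.7 ] grip 0.0598 F [ 0.2 -1.2 -1. ]
shift [-0.1326  0.0072  0.1331] n 3.7610919957780435
rot [-0.0031  1.0836 -0.0069] n 7.224490734878612
```

Call:
send_rows(xyz=[[-0.0197, 0, 0], [-0.0197, 0, 0], [-0.0197, 0, 0], [-0.0197, 0, 0], [-0.0197, 0, 0], [-0.0197, 0, 0], [-0.0197, 0, 0], [-0.0197, 0, 0], [-0.0197, 0, 0], [0, 0, 0]], rotation=[[0, 0.12, 0], [0, 0.12, 0], [0, 0.12, 0], [0, 0.12, 0], [0, 0.12, 0], [0, 0.12, 0], [0, 0.12, 0], [0, 0.12, 0], [0, 0.12, 0], [0, 0, 0]], jaw=[0.3, 0.3, 0.3, 0.3, 0.3, 0.3, 0.3, 0.3, 0.3, 0.3])

```text
time_s: 31.55
tool_pos: [0.6128, -0.1283, 0.3862]
tool_rot: [-178.9, -25.6, 89.2]
force: [-0.4, -0.6, -2.7]
grip_width: 0.0598
grasp_force: 30.0
```

```bash
python3 -c "
from h import *
grasp();go((.483,.290,.37),(180,-25.8,146.5))"
```

```text
q [ 39.8  22.1 -30.3  85.2 -14.2  81.5  13. ] G [ 0.6106 -0.0574  0.2383] z [-0.013  0.432 -0.902]
t 31.6 pos [ 0.6128 -0.1283  0.3862] rot [-178.88  -25.59   89.17] grip 0.0598 F [-0.4 -0.6 -2.7]
shift [ 0.3685 -0.132   0.1971] n 8.76443501788073
rot [ 0.4156 -0.0055 -0.901 ] n 6.61498058167575
```

Call:
send_rows(xyz=[[0.0368, -0.0132, 0.0197], [0.0368, -0.0132, 0.0197], [0.0368, -0.0132, 0.0197], [0.0368, -0.0132, 0.0197], [0.0368, -0.0132, 0.0197], [0.0368, -0.0132, 0.0197], [0.0368, -0.0132, 0.0197], [0.0368, -0.0132, 0.0197], [0.0368, -0.0132, 0.0197], [0.0368, -0.0132, 0.0197], [0, 0, 0], [0, 0, 0], [0, 0, 0], [0, 0, 0], [0, 0, 0], [0, 0, 0], [0, 0, 0], [0, 0, 0], [0, 0, 0], [0, 0, 0]], rotation=[[0, 0, 0], [0, 0, 0], [0, 0, 0], [0, 0, 0], [0, 0, 0], [0, 0, 0], [0, 0, 0], [0, 0, 0], [0, 0, 0], [0, 0, 0], [0.052, -0.0007, -0.1126], [0.052, -0.0007, -0.1126], [0.052, -0.0007, -0.1126], [0.052, -0.0007, -0.1126], [0.052, -0.0007, -0.1126], [0.052, -0.0007, -0.1126], [0.052, -0.0007, -0.1126], [0.052, -0.0007, -0.1126], [0, 0, 0], [0, 0, 0]], jaw=[0.3, 0.3, 0.3, 0.3, 0.3, 0.3, 0.3, 0.3, 0.3, 0.3, 0.3, 0.3, 0.3, 0.3, 0.3, 0.3, 0.3, 0.3, 0.3, 0.3])

```text
time_s: 33.55
tool_pos: [0.4805, 0.2953, 0.3733]
tool_rot: [179.7, -25.3, 147.0]
force: [-0.5, 0.0, -1.9]
grip_width: 0.06
grasp_force: 30.0
```

```bash
python3 -c "
from h import *
grasp();go((.483,.290,.2005),(180,-25.8,146.5))"
```

```text
q [ 15.1  21.9 -52.6  92.7  -6.5  82.5  21.5] G [0.422  0.3341 0.2251] z [-0.356  0.237 -0.904]
t 33.5 pos [0.4805 0.2953 0.3733] rot [179.75 -25.31 147.01] grip 0.06 F [-0.5  0.  -1.9]
shift [-0.0784 -0.0037  0.1541] n 3.4586974162367445
rot [0.0006 0.0085 0.008 ] n 0.07789038872359098
```

Call:
send_rows(xyz=[[-0.018, -0.0037, 0.036], [-0.02, 0, 0.039], [-0.019, 0, 0.037], [-0.013, 0, 0.026], [-0.006, 0, 0.011], [-0.002, 0, 0.004], [0, 0, 0], [0, 0, 0]], rotation=[[0, 0.0085, 0.008], [0, 0, 0], [0, 0, 0], [0, 0, 0], [0, 0, 0], [0, 0, 0], [0, 0, 0], [0, 0, 0]], jaw=[0.3, 0.3, 0.3, 0.3, 0.3, 0.3, 0.3, 0.3])

```text
time_s: 34.35
tool_pos: [0.4836, 0.2897, 0.2037]
tool_rot: [179.7, -25.8, 146.6]
force: [0.4, -0.1, -1.8]
grip_width: 0.0597
grasp_force: 30.0
```

```bash
python3 -c "
from h import *
grasp();go((.483,.290,.1995),(180,-25.8,146.5))"
```

```text
q [ 11.6  32.8 -47.8 101.2  -0.   65.9  23.1] G [0.4246 0.3297 0.056 ] z [-0.36   0.244 -0.9  ]
t 34.4 pos [0.4836 0.2897 0.2037] rot [179.71 -25.78 146.56] grip 0.0597 F [ 0.4 -0.1 -1.8]
shift [-0.0012 -0.0002  0.0041] n 0.08487473632948614
rot [0.0046 0.0004 0.0009] n 0.03149143776855782
```

Call:
send_rows(xyz=[[-0.0008, 0, 0.0016], [-0.0008, 0, 0.0018], [0, 0, 0], [0, 0, 0], [0, 0, 0], [0, 0, 0], [0, 0, 0], [0, 0, -0.03], [0, 0, -0.05], [0, 0, -0.05], [0, 0, -0.04], [0, 0, 0]], rotation=[[0, 0, 0], [0, 0, 0], [0, 0, 0], [0, 0, 0], [0, 0, 0], [0, 0, 0], [0, 0, 0], [0, 0, 0], [0, 0, 0], [0, 0, 0], [0, 0, 0], [0, 0, 0]], jaw=[0.3, 0.3, 0.3, 1, 1, 1, 1, 1, 1, 1, 1, 1])

```text
time_s: 35.55
tool_pos: [0.5478, 0.2469, 0.3563]
tool_rot: [179.4, -25.5, 146.5]
force: [-0.5, 0.6, -0.4]
grip_width: 0.0869
grasp_force: 0.0
```

```bash
python3 -c "
from h import *
grasp()
# nut search: bright blobs on blue bench in both views
c=env.read_camera('top');im=c['image']
cv2.imwrite('pics/q.png',im)
hsv=cv2.cvtColor(im,cv2.COLOR_BGR2HSV)
m=((hsv[...,1]<60)&(hsv[...,2]>150)).astype(np.uint8)
n,l,st,ce=cv2.connectedComponentsWithStats(m)
for i in range(1,n):
  if 12<st[i,4]<400: print(st[i].tolist(),ce[i].round(1),px2w(c,*ce[i],.0108)[:2].round(4))
"
```

```text
q [ 16.3  27.7 -49.1  87.4  -2.7  84.4  25.5] G [0.4899 0.2874 0.2083] z [-0.353  0.247 -0.902]
[305, 27, 12, 2, 13] [310.2  27.1] [ 1.0157 -0.0637]
[325, 28, 15, 10, 37] [331.   33.2] [ 1.0025 -0.1177]
[298, 30, 21, 6, 42] [309.5  33.1] [ 0.9985 -0.063 ]
[118, 194, 15, 13, 15] [125.  200.1] [0.5268 0.3454]
[369, 195, 8, 8, 31] [372.7 198.5] [ 0.5792 -0.2362]
[407, 239, 6, 5, 24] [409.6 240.9] [ 0.4861 -0.3237]
[391, 259, 5, 4, 17] [392.9 260.6] [ 0.4377 -0.2862]
```

```bash
python3 -c "
from h import *
go((.50,.06,.40),(180,0,100))"
```

```text
t 35.6 pos [0.5462 0.2474 0.3535] rot [179.61 -25.69 146.48] grip 0.087 F [-0.   0.3 -0.3]
shift [-0.0384 -0.1813 -0.0713] n 3.970854853719361
rot [-0.1755 -0.4261  0.7957] n 6.130146273495246
```

Call:
send_rows(xyz=[[-0.009, -0.0453, -0.018], [-0.009, -0.0453, -0.018], [-0.009, -0.0453, -0.018], [-0.009, -0.0453, -0.018], [0, 0, 0], [0, 0, 0], [0, 0, 0], [0, 0, 0], [0, 0, 0], [0, 0, 0], [0, 0, 0], [0, 0, 0]], rotation=[[0, 0, 0], [0, 0, 0], [0, 0, 0], [0, 0, 0], [-0.025, -0.061, 0.1137], [-0.025, -0.061, 0.1137], [-0.025, -0.061, 0.1137], [-0.025, -0.061, 0.1137], [-0.025, -0.061, 0.1137], [-0.025, -0.061, 0.1137], [-0.025, -0.061, 0.1137], [0, 0, 0]], jaw=[1, 1, 1, 1, 0.45, 0.45, 0.45, 0.45, 0.45, 0.45, 0.45, 0.45])

```text
time_s: 36.8
tool_pos: [0.4965, 0.0627, 0.3985]
tool_rot: [-179.6, 0.1, 100.3]
force: [-0.9, 0.2, -0.1]
grip_width: 0.0402
grasp_force: 0.0
```

```bash
cat > nuts.py <<'E'
from h import *
c=env.read_camera('top');im=c['image']
hsv=cv2.cvtColor(im,cv2.COLOR_BGR2HSV)
m=((hsv[...,1]<60)&(hsv[...,2]>150)).astype(np.uint8)
n,l,st,ce=cv2.connectedComponentsWithStats(m)
for i in range(1,n):
  if 12<st[i,4]<1500 and st[i,1]>60: print(st[i].tolist(),px2w(c,*ce[i],.0108)[:2].round(4))
E
python3 -c "
from nuts import *
grasp()
a=im[225:285,80:160];a=cv2.resize(a,None,fx=4,fy=4,interpolation=2)
b=cv2.resize(im[125:210,245:335],None,fx=5,fy=5,interpolation=2)
s=env.read_camera('side')['image'][130:200,180:280];s=cv2.resize(s,(400,280),interpolation=2)
cv=np.zeros((600,800,3),np.uint8);cv[:240,:320]=a;cv[:425,330:780]=b;cv[250:530,:330]=s[:,:330]
cv2.imwrite('pics/r1.png',cv)"
```

```text
[414, 74, 69, 14, 555] [ 0.8942 -0.4134]
[340, 123, 40, 31, 842] [ 0.7283 -0.2005]
[145, 169, 8, 7, 33] [0.5991 0.2995]
[170, 181, 7, 7, 31] [0.5749 0.2366]
[370, 195, 7, 8, 30] [ 0.5791 -0.2365]
[99, 222, 40, 40, 554] [0.4272 0.3405]
[407, 239, 6, 5, 21] [ 0.4867 -0.324 ]
[391, 259, 5, 4, 17] [ 0.4377 -0.2862]
q [ 33.9   2.7 -44.9 102.9   2.   75.6  -1.1] G [0.4955 0.062  0.2346] z [-0.007 -0.002 -1.   ]
```

View pics/r1.png

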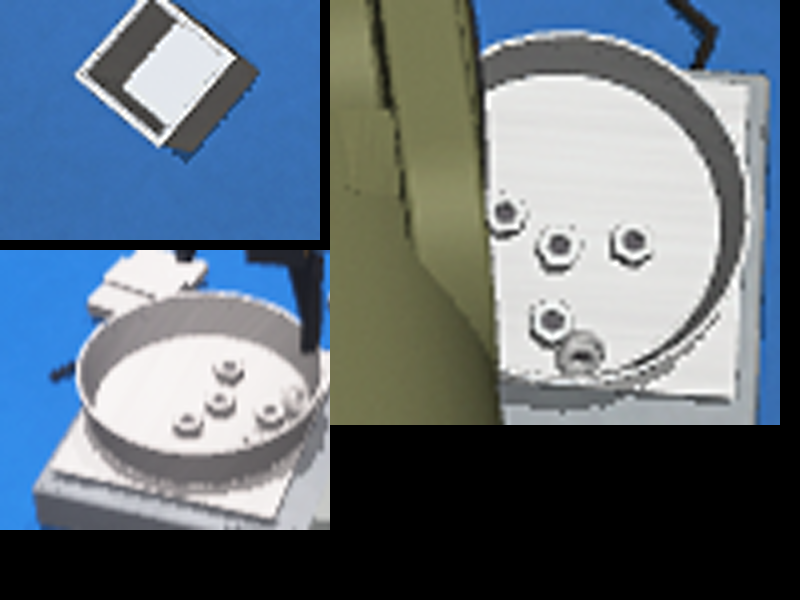

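The cup stands empty and upright, and five nuts lie in the pan, one of them leaning on the near wall at (580,355). Now the loose nuts.

```bash
python3 -c "
from h import *
go((.5991,.2995,.184),(180,0,100))"
```

```text
t 36.9 pos [0.497  0.0619 0.3988] rot [-179.58    0.    100.36] grip 0.0395 F [ 0.1 -0.3  0.3]
shift [0.2154 0.1447 0.2137] n 6.722887881341377
rot [-0.0074  0.      0.0062] n 0.06427559176411154
```

Call:
send_rows(xyz=[[0.0359, 0.0241, 0.005], [0.0359, 0.0241, 0.01], [0.0359, 0.0241, 0.01], [0.0359, 0.0241, 0.01], [0.0359, 0.0241, 0.01], [0.0359, 0.0241, 0.01], [0, 0, 0.045], [0, 0, 0.045], [0, 0, 0.03], [0, 0, 0.015], [0, 0, 0], [0, 0, 0]], rotation=[[-0.007, 0, 0.006], [0, 0, 0], [0, 0, 0], [0, 0, 0], [0, 0, 0], [0, 0, 0], [0, 0, 0], [0, 0, 0], [0, 0, 0], [0, 0, 0], [0, 0, 0], [0, 0, 0]], jaw=[0.45, 0.45, 0.45, 0.45, 0.45, 0.45, 0.45, 0.45, 0.45, 0.45, 0.45, 0.45])

```text
time_s: 38.1
tool_pos: [0.6042, 0.2984, 0.2107]
tool_rot: [179.8, 0.0, 99.8]
force: [-0.4, 0.2, -0.2]
grip_width: 0.0391
grasp_force: 0.0
```

```bash
python3 -c "
from nuts import *
go((.5991,.2995,.184),(180,0,100))"
```

```text
[414, 74, 69, 16, 716] [ 0.8948 -0.414 ]
[340, 123, 40, 31, 844] [ 0.7282 -0.2005]
[370, 195, 7, 8, 30] [ 0.5791 -0.2365]
[99, 222, 40, 40, 556] [0.4272 0.3406]
[407, 239, 6, 5, 22] [ 0.4865 -0.3241]
[391, 259, 5, 4, 17] [ 0.4377 -0.2862]
t 38.1 pos [0.6044 0.2987 0.2116] rot [1.7973e+02 1.0000e-02 9.9800e+01] grip 0.039 F [ 0.7 -0.  -0.5]
shift [ 0.0017 -0.0052  0.0276] n 0.5626075007833107
rot [ 0.0047  0.0002 -0.0034] n 0.03854025692785419
```

Call:
send_rows(xyz=[[0.0015, -0.005, 0.008], [0, 0, 0.012], [0, 0, 0.006], [0, 0, 0.0015], [0, 0, 0], [0, 0, 0], [0, 0, 0], [0, 0, 0], [0, 0, 0], [0, 0, 0], [0, 0, 0]], rotation=[[0.0045, 0, 0], [0, 0, 0], [0, 0, 0], [0, 0, 0], [0, 0, 0], [0, 0, 0], [0, 0, 0], [0, 0, 0], [0, 0, 0], [0, 0, 0], [0, 0, 0]], jaw=[0.45, 0.45, 0.45, 0.45, 0.45, 0, 0, 0, 0, 0, 0], newtons=15)

```text
time_s: 39.25
tool_pos: [0.599, 0.299, 0.1827]
tool_rot: [-180.0, 0.1, 99.8]
force: [1.7, -0.2, 5.1]
grip_width: 0.0179
grasp_force: 15.9
```

Call:
send_rows(xyz=[[0, 0, -0.01], [0, 0, -0.03], [0, 0, -0.05], [0, 0, -0.05], [0, 0, 0]], rotation=[[0, 0, 0], [0, 0, 0], [0, 0, 0], [0, 0, 0], [0, 0, 0]], jaw=[0, 0, 0, 0, 0])

```text
time_s: 39.75
tool_pos: [0.5995, 0.3011, 0.33]
tool_rot: [179.6, -0.1, 99.8]
force: [0.3, 0.8, -0.4]
grip_width: 0.0179
grasp_force: 15.0
```

```bash
python3 -c "
from h import *
c=env.read_camera('top')
for u,v in[(505,212),(560,245),(632,242),(552,320),(580,355),(560,150),(640,160)]: print(px2w(c,(u-330+.5)/5-.5+245,(v+.5)/5-.5+125,.063)[:2].round(3))
go((.658,-.03,.255),(180,0,100))"
```

```text
[ 0.623 -0.01 ]
[ 0.609 -0.036]
[ 0.614 -0.069]
[ 0.574 -0.035]
[ 0.559 -0.049]
[ 0.654 -0.033]
[ 0.653 -0.07 ]
t 39.8 pos [0.5989 0.3002 0.3262] rot [ 1.7983e+02 -2.0000e-02  9.9820e+01] grip 0.0182 F [-1.1  0.2 -0.7]
shift [-0.3355  0.0017  0.0711] n 6.8590238912156165
rot [ 0.003  -0.0003 -0.0031] n 0.028864863993451704
```

Call:
send_rows(xyz=[[-0.03, 0, 0], [-0.045, 0, 0], [-0.046, 0, 0], [-0.046, 0, 0], [-0.046, 0, 0], [-0.046, 0, 0], [-0.045, 0.001, 0], [-0.0315, 0, 0], [0, 0, 0], [0, 0, 0]], rotation=[[0, 0, 0], [0, 0, 0], [0, 0, 0], [0, 0, 0], [0, 0, 0], [0, 0, 0], [0, 0, 0], [0, 0, 0], [0, 0, 0], [0, 0, 0]], jaw=[0, 0, 0, 0, 0, 0, 0, 0, 0, 0])

```text
time_s: 40.8
tool_pos: [0.6561, -0.0325, 0.3205]
tool_rot: [-179.6, -0.0, 99.7]
force: [-0.3, -0.2, 0.3]
grip_width: 0.018
grasp_force: 15.0
```

```bash
python3 -c "
from h import *
go((.658,-.03,.253),(180,0,100))"
```

```text
t 40.8 pos [ 0.6561 -0.0325  0.3205] rot [-179.64   -0.     99.68] grip 0.018 F [-0.3 -0.2  0.3]
shift [0.0021 0.0027 0.0675] n 1.3520691991226392
rot [-0.0062 -0.0001 -0.0056] n 0.05591563526314378
```

Call:
send_rows(xyz=[[0.002, 0.0025, 0.02], [0, 0, 0.025], [0, 0, 0.015], [0, 0, 0.0075], [0, 0, 0], [0, 0, 0], [0, 0, 0], [0, 0, 0], [0, 0, -0.015], [0, 0, -0.035], [0, 0, -0.045], [0, 0, 0]], rotation=[[-0.006, 0, 0], [0, 0, 0], [0, 0, 0], [0, 0, 0], [0, 0, 0], [0, 0, 0], [0, 0, 0], [0, 0, 0], [0, 0, 0], [0, 0, 0], [0, 0, 0], [0, 0, 0]], jaw=[0, 0, 0, 0, 0, 0.3, 0.3, 0.3, 0.3, 0.3, 0.3, 0.4])

```text
time_s: 42.0
tool_pos: [0.6606, -0.0279, 0.3589]
tool_rot: [179.1, 0.2, 99.8]
force: [0.9, -0.2, 0.4]
grip_width: 0.0292
grasp_force: 0.0
```

```bash
python3 -c "
from nuts import *
go((.5749,.2366,.2),(180,0,100))"
```

```text
[414, 74, 69, 16, 744] [ 0.8943 -0.4139]
[246, 135, 26, 105, 1367] [0.5591 0.0365]
[272, 165, 46, 39, 860] [ 0.6042 -0.0574]
[170, 181, 7, 7, 32] [0.5748 0.2368]
[275, 184, 16, 17, 115] [ 0.5725 -0.0224]
[303, 204, 24, 40, 578] [ 0.5075 -0.1017]
[99, 222, 40, 40, 557] [0.4272 0.3406]
t 42.0 pos [ 0.6599 -0.0282  0.3558] rot [179.31   0.2   99.8 ] grip 0.031 F [-0.4 -0.7 -0.6]
shift [ 0.276  -0.0405  0.1543] n 6.375533749624109
rot [ 0.0121  0.0036 -0.0035] n 0.08699601997191246
```

Call:
send_rows(xyz=[[0.0394, -0.0055, 0], [0.0394, -0.0055, 0], [0.0394, -0.0055, 0], [0.0394, -0.0055, 0], [0.0394, -0.0055, 0], [0.0394, -0.0055, 0], [0.0394, -0.0055, 0.01], [0, 0, 0.04], [0, 0, 0.045], [0, 0, 0.03], [0, 0, 0.02], [0, 0, 0], [0, 0, 0]], rotation=[[0, 0, 0], [0, 0, 0], [0, 0, 0], [0, 0, 0], [0, 0, 0], [0, 0, 0], [0, 0, 0], [0, 0, 0], [0, 0, 0], [0, 0, 0], [0, 0, 0], [0, 0, 0], [0, 0, 0]], jaw=[0.45, 0.45, 0.45, 0.45, 0.45, 0.45, 0.45, 0.45, 0.45, 0.45, 0.45, 0.45, 0.45])

```text
time_s: 43.35
tool_pos: [0.5745, 0.2362, 0.2049]
tool_rot: [179.8, 0.1, 99.8]
force: [0.2, 0.6, 0.3]
grip_width: 0.0392
grasp_force: 0.0
```

```bash
python3 -c "
from h import *
go((.5749,.2366,.1845),(180,0,100))"
```

```text
t 43.4 pos [0.5745 0.2362 0.2049] rot [1.7981e+02 7.0000e-02 9.9800e+01] grip 0.0392 F [0.2 0.6 0.3]
shift [0.0004 0.0004 0.0204] n 0.40774713034014987
rot [ 0.0033  0.0013 -0.0034] n 0.03270726397203186
```

Call:
send_rows(xyz=[[0, 0, 0.012], [0, 0, 0.006], [0, 0, 0.0022], [0, 0, 0], [0, 0, 0], [0, 0, 0], [0, 0, 0], [0, 0, 0], [0, 0, 0], [0, 0, 0], [0, 0, -0.01], [0, 0, -0.03], [0, 0, -0.05], [0, 0, -0.05], [0, 0, 0]], rotation=[[0.003, 0, 0], [0, 0, 0], [0, 0, 0], [0, 0, 0], [0, 0, 0], [0, 0, 0], [0, 0, 0], [0, 0, 0], [0, 0, 0], [0, 0, 0], [0, 0, 0], [0, 0, 0], [0, 0, 0], [0, 0, 0], [0, 0, 0]], jaw=[0.45, 0.45, 0.45, 0.45, 0, 0, 0, 0, 0, 0, 0, 0, 0, 0, 0])

```text
time_s: 44.85
tool_pos: [0.5759, 0.2384, 0.3329]
tool_rot: [179.2, -0.1, 99.8]
force: [-0.2, 0.5, -0.2]
grip_width: 0.019
grasp_force: 15.0
```

```bash
python3 -c "
from h import *
go((.655,-.067,.253),(180,0,100))"
```

```text
t 44.9 pos [0.5759 0.2384 0.3329] rot [ 1.7922e+02 -6.0000e-02  9.9820e+01] grip 0.019 F [-0.2  0.5 -0.2]
shift [-0.3145  0.0247  0.0799] n 6.509101935771865
rot [ 0.0137 -0.001  -0.0032] n 0.09392714605776972
```

Call:
send_rows(xyz=[[-0.03, 0.002, 0], [-0.044, 0.002, 0], [-0.044, 0.002, 0], [-0.044, 0.002, 0], [-0.044, 0.002, 0], [-0.044, 0.002, 0], [-0.04, 0.002, 0], [-0.021, 0.001, 0], [0, 0, 0], [0, 0, 0]], rotation=[[0, 0, 0], [0, 0, 0], [0, 0, 0], [0, 0, 0], [0, 0, 0], [0, 0, 0], [0, 0, 0], [0, 0, 0], [0, 0, 0], [0, 0, 0]], jaw=[0, 0, 0, 0, 0, 0, 0, 0, 0, 0])

```text
time_s: 45.85
tool_pos: [0.6419, -0.0672, 0.3248]
tool_rot: [180.0, 0.0, 99.8]
force: [0.1, 1.1, -0.5]
grip_width: 0.019
grasp_force: 15.0
```

```bash
python3 -c "
from h import *
go((.645,-.065,.254),(180,0,100))"
```

```text
t 45.9 pos [ 0.6419 -0.0672  0.3248] rot [1.7998e+02 2.0000e-02 9.9780e+01] grip 0.019 F [ 0.1  1.1 -0.5]
shift [0.0017 0.0034 0.0708] n 1.4172383282331507
rot [ 0.0004  0.0003 -0.0039] n 0.02606165260454551
```

Call:
send_rows(xyz=[[0.0015, 0.003, 0.02], [0, 0, 0.028], [0, 0, 0.015], [0, 0, 0.0075], [0, 0, 0], [0, 0, 0], [0, 0, 0], [0, 0, 0], [0, 0, -0.015], [0, 0, -0.035], [0, 0, -0.045], [0, 0, -0.02], [0, 0, 0]], rotation=[[0, 0, 0], [0, 0, 0], [0, 0, 0], [0, 0, 0], [0, 0, 0], [0, 0, 0], [0, 0, 0], [0, 0, 0], [0, 0, 0], [0, 0, 0], [0, 0, 0], [0, 0, 0], [0, 0, 0]], jaw=[0, 0, 0, 0, 0, 0.3, 0.3, 0.3, 0.3, 0.3, 0.3, 0.4, 0.4])

```text
time_s: 47.15
tool_pos: [0.6458, -0.0649, 0.3753]
tool_rot: [179.5, 0.2, 99.8]
force: [0.9, 0.2, 0.3]
grip_width: 0.0328
grasp_force: 0.0
```

```bash
python3 -c "
from nuts import *
go((.579,-.2365,.2),(180,0,100))"
```

```text
[414, 74, 69, 16, 744] [ 0.8943 -0.4139]
[289, 141, 9, 6, 46] [ 0.6995 -0.041 ]
[282, 173, 41, 28, 598] [ 0.6002 -0.065 ]
[289, 173, 42, 71, 917] [ 0.5397 -0.1173]
[99, 222, 40, 40, 557] [0.4272 0.3406]
t 47.2 pos [ 0.6452 -0.0652  0.3726] rot [179.7    0.19  99.79] grip 0.0336 F [-0.3 -1.3 -0.7]
shift [-0.1569 -0.0953  0.1726] n 5.039909976247214
rot [ 0.0052  0.0033 -0.0036] n 0.04759595534824519
```

Call:
send_rows(xyz=[[-0.0392, -0.0238, 0], [-0.0392, -0.0238, 0], [-0.0392, -0.0238, 0], [-0.0392, -0.0238, 0], [0, 0, 0], [0, 0, 0], [0, 0, 0], [0, 0, 0], [0, 0, 0], [0, 0, 0], [0, 0, 0], [0, 0, 0], [0, 0, 0], [0, 0, 0]], rotation=[[0, 0, 0], [0, 0, 0], [0, 0, 0], [0, 0, 0], [0, 0, 0.131], [0, 0, 0.131], [0, 0, 0.131], [0, 0, 0.131], [0, 0, 0.131], [0, 0, 0.131], [0, 0, 0.131], [0, 0, 0.131], [0, 0, 0], [0, 0, 0]], jaw=[0.4, 0.4, 0.4, 0.4, 0.45, 0.45, 0.45, 0.45, 0.45, 0.45, 0.45, 0.45, 0.45, 0.45])

```text
time_s: 48.6
tool_pos: [0.5773, -0.2362, 0.3688]
tool_rot: [180.0, 0.1, 39.9]
force: [0.1, 0.5, 0.6]
grip_width: 0.0392
grasp_force: 0.0
```

```bash
python3 -c "
from h import *
go((.579,-.2365,.1845),(180,0,40))
s=env.read_camera('side');im=s['image']
u,v=w2px(s,(.579,-.2365,.0108));print(u,v)
hsv=cv2.cvtColor(im,cv2.COLOR_BGR2HSV)
m=((hsv[...,1]<70)&(hsv[...,2]>140)).astype(np.uint8)[int(v)-15:int(v)+15,int(u)-25:int(u)+25]
n,l,st,ce=cv2.connectedComponentsWithStats(m)
for i in range(1,n):
  if st[i,4]>5: print(st[i].tolist(),px2w(s,ce[i][0]+int(u)-25,ce[i][1]+int(v)-15,.0108)[:2].round(4))
"
```

```text
t 48.6 pos [ 0.5773 -0.2362  0.3688] rot [1.7998e+02 6.0000e-02 3.9940e+01] grip 0.0392 F [0.1 0.5 0.6]
shift [0.0013 0.0012 0.1843] n 3.6865113173261346
rot [ 0.0004  0.001  -0.0011] n 0.010142791411332184
265.1034154321291 141.41708936478068
[0, 15, 24, 15, 103] [ 0.6235 -0.1814]
```

```bash
python3 -c "
from h import *
s=env.read_camera('side');im=s['image']
hsv=cv2.cvtColor(im,cv2.COLOR_BGR2HSV)
w=hsv[126:156,235:300]
m=(w[...,1]<120).astype(np.uint8)
for r in m: print(''.join('#' if x else '.' for x in r))
"
```

```text
............................................................#####
............................................................#####
............................................................#####
...........................................................######
............................................................#####
............................................................#####
...........................................................######
........................................................#########
........................................................#########
.......................................................##########
.......................................................##########
......................................................###########
......................................................###########
.....................................................############
####........................#####....................############
########...................######...................#############
###########................#######..........
[... 179 characters left out ...]
...####.................................
###################..............................................
####################.............................................
#####################............................................
######################...........................................
#######################..........................................
########################.........................................
#########################........................................
#########################........................................
##########################.......................................
##############################.........######....................
```

Call:
send_rows(xyz=[[0.0013, 0.001, 0.03], [0, 0, 0.045], [0, 0, 0.045], [0, 0, 0.035], [0, 0, 0.018], [0, 0, 0.008], [0, 0, 0.003], [0, 0, 0], [0, 0, 0], [0, 0, 0], [0, 0, 0], [0, 0, 0], [0, 0, 0], [0, 0, 0]], rotation=[[0, 0, 0], [0, 0, 0], [0, 0, 0], [0, 0, 0], [0, 0, 0], [0, 0, 0], [0, 0, 0], [0, 0, 0], [0, 0, 0], [0, 0, 0], [0, 0, 0], [0, 0, 0], [0, 0, 0], [0, 0, 0]], jaw=[0.45, 0.45, 0.45, 0.45, 0.45, 0.45, 0.45, 0.45, 0, 0, 0, 0, 0, 0])

```text
time_s: 50.1
tool_pos: [0.5797, -0.2367, 0.1863]
tool_rot: [179.8, -0.0, 39.7]
force: [-0.5, -0.1, 4.6]
grip_width: 0.0188
grasp_force: 15.0
```

Call:
send_rows(xyz=[[0, 0, -0.01], [0, 0, -0.03], [0, 0, -0.05], [0, 0, -0.05], [0, 0, 0]], rotation=[[0, 0, 0], [0, 0, 0], [0, 0, 0], [0, 0, 0], [0, 0, 0]], jaw=[0, 0, 0, 0, 0])

```text
time_s: 50.6
tool_pos: [0.5818, -0.2363, 0.3341]
tool_rot: [179.2, -0.3, 39.8]
force: [0.8, 0.4, -0.1]
grip_width: 0.0189
grasp_force: 15.0
```

```bash
python3 -c "
from h import *
go((.592,-.008,.256),(180,0,40))"
```

```text
t 50.6 pos [ 0.5818 -0.2363  0.3341] rot [179.21  -0.34  39.77] grip 0.0189 F [ 0.8  0.4 -0.1]
shift [ 0.1534 -0.17    0.0767] n 4.829476787484923
rot [ 0.0139 -0.006  -0.0041] n 0.1041899644095531
```

Call:
send_rows(xyz=[[0.023, -0.0255, 0], [0.03, -0.033, 0], [0.033, -0.0365, 0], [0.033, -0.0365, 0], [0.0235, -0.026, 0], [0.011, -0.0125, 0], [0, 0, 0], [0, 0, 0], [0, 0, 0]], rotation=[[0, 0, 0], [0, 0, 0], [0, 0, 0], [0, 0, 0], [0, 0, 0], [0, 0, 0], [0, 0, 0], [0, 0, 0], [0, 0, 0]], jaw=[0, 0, 0, 0, 0, 0, 0, 0, 0])

```text
time_s: 51.5
tool_pos: [0.5886, -0.0097, 0.3249]
tool_rot: [179.9, 0.1, 39.6]
force: [-0.7, -0.4, -0.1]
grip_width: 0.0187
grasp_force: 15.0
```

```bash
python3 -c "
from h import *
go((.592,-.008,.256),(180,0,40))"
```

```text
t 51.5 pos [ 0.5886 -0.0097  0.3249] rot [1.7988e+02 8.0000e-02 3.9580e+01] grip 0.0187 F [-0.7 -0.4 -0.1]
shift [0.0038 0.0007 0.0689] n 1.3805017404108473
rot [ 0.0021  0.0013 -0.0073] n 0.05136308404886874
```

Call:
send_rows(xyz=[[0.0035, 0.0007, 0.02], [0, 0, 0.028], [0, 0, 0.014], [0, 0, 0.007], [0, 0, 0], [0, 0, 0], [0, 0, 0], [0, 0, 0], [0, 0, -0.015], [0, 0, -0.035], [0, 0, -0.045], [0, 0, -0.02], [0, 0, 0]], rotation=[[0, 0, 0], [0, 0, 0], [0, 0, 0], [0, 0, 0], [0, 0, 0], [0, 0, 0], [0, 0, 0], [0, 0, 0], [0, 0, 0], [0, 0, 0], [0, 0, 0], [0, 0, 0], [0, 0, 0]], jaw=[0, 0, 0, 0, 0, 0.3, 0.3, 0.3, 0.3, 0.3, 0.3, 0.45, 0.5])

```text
time_s: 52.8
tool_pos: [0.5927, -0.005, 0.3765]
tool_rot: [179.6, -0.3, 39.8]
force: [0.4, 0.0, -0.6]
grip_width: 0.0356
grasp_force: 0.0
```

```bash
python3 -c "
from h import *
go((.4715,-.290,.38),(180,0,86.8))"
```

```text
t 52.8 pos [ 0.5927 -0.005   0.3765] rot [179.58  -0.31  39.77] grip 0.0356 F [ 0.4  0.  -0.6]
shift [-0.2755  0.1416 -0.0039] n 6.1948830155285695
rot [ 0.0092 -0.002  -0.8209] n 5.472720128867757
```

Call:
send_rows(xyz=[[-0.0394, 0.0202, 0], [-0.0394, 0.0202, 0], [-0.0394, 0.0202, 0], [-0.0394, 0.0202, 0], [-0.0394, 0.0202, 0], [-0.0394, 0.0202, 0], [-0.0394, 0.0202, 0], [0, 0, 0], [0, 0, 0], [0, 0, 0], [0, 0, 0], [0, 0, 0], [0, 0, 0], [0, 0, 0], [0, 0, 0]], rotation=[[0, 0, 0], [0, 0, 0], [0, 0, 0], [0, 0, 0], [0, 0, 0], [0, 0, 0], [0, 0, 0], [0, 0, -0.137], [0, 0, -0.137], [0, 0, -0.137], [0, 0, -0.137], [0, 0, -0.137], [0, 0, -0.137], [0, 0, 0], [0, 0, 0]], jaw=[0.5, 0.5, 0.5, 0.5, 0.5, 0.5, 0.5, 0.5, 0.5, 0.5, 0.5, 0.5, 0.5, 0.5, 0.5])

```text
time_s: 54.3
tool_pos: [0.4699, -0.2906, 0.3713]
tool_rot: [180.0, 0.1, 86.7]
force: [-0.2, -0.2, -0.3]
grip_width: 0.0435
grasp_force: 0.0
```

```bash
python3 -c "
from nuts import *
go((.4712,-.2905,.257),(180,0,86.8))
b=cv2.resize(im[125:210,245:335],None,fx=4,fy=4,interpolation=2)
s=env.read_camera('side')['image']
p=cv2.resize(s[130:200,180:280],(400,280),interpolation=2)
q=cv2.resize(s[60:160,230:340],(400,300),interpolation=2) 
a=cv2.resize(im[140:290,80:230],(240,240))
cv=np.zeros((600,800,3),np.uint8);cv[:340,:360]=b;cv[:280,370:770]=p;cv[290:590,370:770]=q;cv[350:590,:240]=a
cv2.imwrite('pics/s1.png',cv)"
```

```text
[414, 74, 69, 14, 594] [ 0.8945 -0.4148]
[340, 123, 40, 31, 843] [ 0.7282 -0.2005]
[99, 222, 40, 40, 555] [0.4272 0.3406]
t 54.4 pos [ 0.4699 -0.2907  0.3713] rot [1.7997e+02 6.0000e-02 8.6690e+01] grip 0.0434 F [-0.6 -0.3 -0.7]
shift [0.0004 0.0012 0.1143] n 2.286639466042571
rot [ 0.0005  0.0011 -0.002 ] n 0.015174478140359191
```

View pics/s1.png

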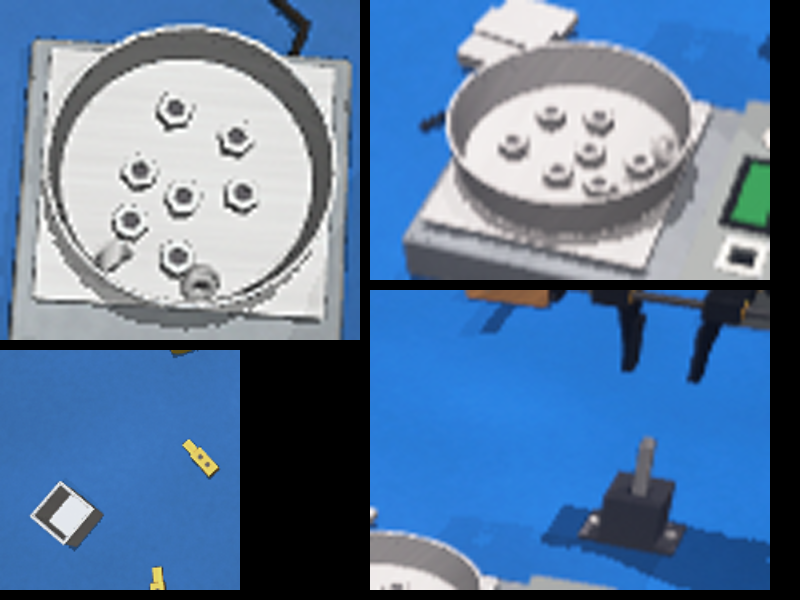

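The pan holds nine nuts: seven flat and two leaning inside the wall, at (200,280) and (113,255). None are left on the bench, the cup is upright and the punch stands upright in the holder. Next is the store key.

Call:
send_rows(xyz=[[0.0004, 0.0012, 0.01], [0, 0, 0.04], [0, 0, 0.033], [0, 0, 0.018], [0, 0, 0.01], [0, 0, 0.0035], [0, 0, 0], [0, 0, 0], [0, 0, 0], [0, 0, 0], [0, 0, 0], [0, 0, 0], [0, 0, 0], [0, 0, 0]], rotation=[[0, 0, 0], [0, 0, 0], [0, 0, 0], [0, 0, 0], [0, 0, 0], [0, 0, 0], [0, 0, 0], [0, 0, 0], [0, 0, 0], [0, 0, 0], [0, 0, 0], [0, 0, 0], [0, 0, 0], [0, 0, 0]], jaw=[0.5, 0.5, 0.5, 0.5, 0.5, 0.5, 0.5, 0, 0, 0, 0, 0, 0, 0], newtons=30)

```text
time_s: 55.8
tool_pos: [0.4714, -0.2907, 0.2573]
tool_rot: [179.9, 0.1, 86.8]
force: [0.3, 1.2, 2.4]
grip_width: 0.0116
grasp_force: 30.0
```

```bash
python3 -c "
from h import *
go((.4712,-.2905,.257),(180,0,86.8))"
```

```text
t 55.8 pos [ 0.4714 -0.2907  0.2573] rot [1.7993e+02 9.0000e-02 8.6840e+01] grip 0.0116 F [0.3 1.2 2.4]
shift [ 0.0002 -0.0002  0.0003] n 0.00808615457330673
rot [0.0011 0.0017 0.0008] n 0.014392365139085086
```

Call:
send_rows(xyz=[[0, 0, -0.02], [0, 0, -0.03], [0, 0, -0.035], [0, 0, -0.015], [0, 0, 0]], rotation=[[0, 0, 0], [0, 0, 0], [0, 0, 0], [0, 0, 0], [0, 0, 0]], jaw=[0, 0, 0, 0, 0])

```text
time_s: 56.3
tool_pos: [0.472, -0.2906, 0.359]
tool_rot: [179.7, 0.2, 86.8]
force: [1.0, -0.6, -1.7]
grip_width: 0.0121
grasp_force: 30.0
```

```bash
python3 -c "
from h import *
go((.490,.0185,.317),(180,0,86.8))"
```

```text
t 56.3 pos [ 0.472  -0.2906  0.359 ] rot [179.75   0.22  86.85] grip 0.0121 F [ 1.  -0.6 -1.7]
shift [0.3098 0.0008 0.0408] n 6.249695093202865
rot [0.0044 0.0039 0.0008] n 0.03969141634471627
```

Call:
send_rows(xyz=[[0.03, 0, 0], [0.045, 0, 0], [0.045, 0, 0], [0.045, 0, 0], [0.045, 0, 0], [0.045, 0, 0], [0.035, 0, 0], [0.02, 0, 0.015], [0, 0, 0.02], [0, 0, 0.005], [0, 0, 0], [0, 0, 0]], rotation=[[0, 0, 0], [0, 0, 0], [0, 0, 0], [0, 0, 0], [0, 0, 0], [0, 0, 0], [0, 0, 0], [0, 0, 0], [0, 0, 0], [0, 0, 0], [0, 0, 0], [0, 0, 0]], jaw=[0, 0, 0, 0, 0, 0, 0, 0, 0, 0, 0, 0])

```text
time_s: 57.5
tool_pos: [0.4884, 0.0183, 0.3164]
tool_rot: [180.0, 0.1, 86.8]
force: [0.2, -0.4, -0.7]
grip_width: 0.0117
grasp_force: 30.0
```

```bash
python3 -c "
from h import *
go((.490,.0185,.309),(180,0,86.8))"
```

```text
t 57.5 pos [0.4884 0.0183 0.3164] rot [1.7998e+02 6.0000e-02 8.6770e+01] grip 0.0117 F [ 0.2 -0.4 -0.7]
shift [0.0003 0.0016 0.0074] n 0.15221967243695173
rot [ 0.0004  0.0011 -0.0004] n 0.008202275469336264
```

Call:
send_rows(xyz=[[0, 0.0015, 0.004], [0, 0, 0.004], [0, 0, 0.002], [0, 0, 0.001], [0, 0, 0.001], [0, 0, 0.001], [0, 0, 0]], rotation=[[0, 0, 0], [0, 0, 0], [0, 0, 0], [0, 0, 0], [0, 0, 0], [0, 0, 0], [0, 0, 0]], jaw=[0, 0, 0, 0, 0, 0, 0])

```text
time_s: 58.2
tool_pos: [0.49, 0.0189, 0.3038]
tool_rot: [179.9, 0.1, 86.8]
force: [0.1, 0.2, 2.0]
grip_width: 0.0116
grasp_force: 30.0
```

Call:
send_rows(xyz=[[0, 0, 0.001], [0, 0, 0.001], [0, 0, 0.0015], [0, 0, 0], [0, 0, 0], [0, 0, 0]], rotation=[[0, 0, 0], [0, 0, 0], [0, 0, 0], [0, 0, 0], [0, 0, 0], [0, 0, 0]], jaw=[0, 0, 0, 0, 0, 0])

```text
time_s: 58.8
tool_pos: [0.4903, 0.019, 0.3015]
tool_rot: [179.9, 0.1, 86.8]
force: [-1.8, -0.3, 9.7]
grip_width: 0.0113
grasp_force: 30.0
```

Call:
send_rows(xyz=[[0, 0, 0], [0, 0, 0], [0, 0, -0.01], [0, 0, -0.025], [0, 0, -0.025], [0, 0, 0], [0, 0, 0]], rotation=[[0, 0, 0], [0, 0, 0], [0, 0, 0], [0, 0, 0], [0, 0, 0], [0, 0, 0], [0, 0, 0]], jaw=[0, 0, 0, 0, 0, 0, 0])

```text
time_s: 59.5
tool_pos: [0.4898, 0.0191, 0.3601]
tool_rot: [179.9, 0.1, 86.8]
force: [0.3, -0.0, -1.0]
grip_width: 0.0116
grasp_force: 30.0
```

```bash
python3 -c "
from h import *
go((.4714,-.2905,.357),(180,0,86.8))"
```

```text
t 59.5 pos [0.4898 0.0191 0.3601] rot [1.7991e+02 9.0000e-02 8.6850e+01] grip 0.0116 F [ 0.3 -0.  -1. ]
shift [-0.3101 -0.0013  0.0036] n 6.203228113649108
rot [0.0016 0.0016 0.0008] n 0.015751266853527526
```

Call:
send_rows(xyz=[[-0.03, 0, 0], [-0.045, 0, 0], [-0.045, 0, 0], [-0.045, -0.001, 0], [-0.045, 0, 0], [-0.045, 0, 0], [-0.035, 0, 0], [-0.02, 0, 0], [0, 0, 0], [0, 0, 0], [0, 0, 0]], rotation=[[0, 0, 0], [0, 0, 0], [0, 0, 0], [0, 0, 0], [0, 0, 0], [0, 0, 0], [0, 0, 0], [0, 0, 0], [0, 0, 0], [0, 0, 0], [0, 0, 0]], jaw=[0, 0, 0, 0, 0, 0, 0, 0, 0, 0, 0])

```text
time_s: 60.6
tool_pos: [0.4724, -0.2882, 0.3602]
tool_rot: [180.0, 0.0, 87.0]
force: [0.6, -0.1, -1.8]
grip_width: 0.0119
grasp_force: 30.0
```

```bash
python3 -c "
from h import *
go((.4714,-.2905,.2575),(180,0,86.8))"
```

```text
t 60.6 pos [ 0.4724 -0.2882  0.3602] rot [179.97   0.    87.04] grip 0.0119 F [ 0.6 -0.1 -1.8]
shift [-0.0024 -0.001   0.1027] n 2.0545495401993383
rot [0.0006 0.0001 0.0042] n 0.02805522760412478
```

Call:
send_rows(xyz=[[-0.001, -0.001, 0.01], [0, 0, 0.02], [0, 0, 0.02], [0, 0, 0.015], [0, 0, 0.013], [0, 0, 0.01], [0, 0, 0.008], [0, 0, 0.004], [0, 0, 0.002], [0, 0, 0]], rotation=[[0, 0, 0.004], [0, 0, 0], [0, 0, 0], [0, 0, 0], [0, 0, 0], [0, 0, 0], [0, 0, 0], [0, 0, 0], [0, 0, 0], [0, 0, 0]], jaw=[0, 0, 0, 0, 0, 0, 0, 0, 0, 0])

```text
time_s: 61.6
tool_pos: [0.471, -0.2912, 0.2585]
tool_rot: [179.9, 0.0, 86.6]
force: [-0.6, 1.2, -1.6]
grip_width: 0.0116
grasp_force: 30.0
```

Call:
send_rows(xyz=[[0, 0, 0.001], [0, 0, 0], [0, 0, 0], [0, 0, 0], [0, 0, 0], [0, 0, -0.02], [0, 0, -0.04], [0, 0, -0.05], [0, 0, -0.04], [0, 0, 0], [0, 0, 0], [0, 0, 0], [0, 0, 0], [0, 0, 0]], rotation=[[0, 0, 0], [0, 0, 0], [0, 0, 0], [0, 0, 0], [0, 0, 0], [0, 0, 0], [0, 0, 0], [0, 0, 0], [0, 0, 0], [0, 0, 0], [0, 0, 0], [0, 0, 0], [0, 0, 0], [0, 0, 0]], jaw=[0, 0.4, 0.4, 0.4, 0.4, 0.4, 0.4, 0.5, 0.5, 0.5, 0.5, 0.5, 0.5, 0.5])

```text
time_s: 63.0
tool_pos: [0.4704, -0.2913, 0.4061]
tool_rot: [-179.9, -0.0, 86.6]
force: [0.5, -0.5, 0.8]
grip_width: 0.0434
grasp_force: 0.0
```

```bash
python3 -c "
from nuts import *
s=env.read_camera('side');a=s['image'][80:150,270:340].astype(int)
# compare punch/holder with original side picture, and pan nuts with picture before storing
o=cv2.resize(cv2.imread('pics/side0.png'),(512,384),interpolation=cv2.INTER_AREA)[80:150,270:340].astype(int)
d=np.abs(a-o).max(2)>70
ys,xs=np.nonzero(d);print(d.sum(),(xs.min()+270,xs.max()+270,ys.min()+80,ys.max()+80) if d.any() else '')
p=cv2.imread('pics/s1.png')[:340,:360].astype(int);q=cv2.resize(im[125:210,245:335],None,fx=4,fy=4,interpolation=2).astype(int)
print('pan diff',(np.abs(p-q).max(2)>60).sum())
g=s['image'];
for z in(.06,.085,.110): print(z,w2px(s,(.471,-.289,z)).round(1))
m=cv2.cvtColor(g,cv2.COLOR_BGR2HSV)[104:140,290:320,1]<120
for r in m: print(''.join('#' if x else '.' for x in r))
"
```

```text
[414, 74, 69, 14, 481] [ 0.8938 -0.4127]
[340, 123, 40, 31, 840] [ 0.7283 -0.2006]
[99, 222, 40, 40, 554] [0.4272 0.3405]
341 (np.int64(278), np.int64(339), np.int64(132), np.int64(149))
pan diff 0
0.06 [304.2 125.4]
0.085 [305.2 118.6]
0.11 [306.3 111.5]
..............................
..............................
..............................
..............................
..............................
...............###............
...............####...........
..............#####...........
..............#####...........
..............####............
..............####............
..............####............
..............####............
..............####............
.............####.............
.............####.............
.............####.............
........####.####.............
........#########.............
.......##############.........
.......################.......
......#################.......
......#################.......
.....##################.......
.....##################.......
.....##################.......
.....#################........
.....#################........
....##################........
...###################........
.#####################........
######################........
######################........
#######################.......
#########################.....
###########################...
```

```bash
python3 -c "
from cell import env
print(env.sign_off())"
```

```text
the job is handed in; nothing more can be done
None
```

The job is handed in at about 63 s: the stop is on the bench, both keys were pushed fully down in order (judged by force), all nine nuts are in the pan, the cup is upright, and the punch is back in its holder; no verdict came back.

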